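Clamp the polishing bit and hold the belt tensioner back

TASK

Get the little polishing spindle ready for its drive belt: first turn the knurled chuck sleeve clockwise (seen from above) until all three jaws clamp the bit firmly and upright. Then push the sprung tensioner arm back by its arm or idler roller until it has gone clear past the click of its pawl, and finish while still holding it there against its spring, as if a colleague were about to slip the belt on. Leave the two syringes and the curing lamp where they lie.

Things in the scene. Friction and masses are not known exactly. Their poses are not given: they have to be found in the camera images.
- bracket: the tensioner's bracket: base plate 170 x 190 x 12 mm fixed to the bench, origin near its middle at bench height; same axes as the point pivot. On it the arm's hub disc, 90 mm in diameter, top at 32 mm
- chuck: the spindle head that carries the chuck: 120 x 120 x 14 mm base plate fixed to the bench, on it a 62 mm round housing (top at 46 mm) below the sleeve; origin on the chuck's axis at bench height. It and the tensioner bracket stand left and right of each other, in either order, each turned by up to half a radian
- sleeve_grip (a point): point on the chuck's vertical axis at the height to grip its sleeve, 68 mm above the bench. The sleeve is a knurled steel ring, 46 mm outside diameter, standing from 48 to 84 mm above the bench, free all round. In its middle the three jaw tips rise to 94 mm and the bit to 107 mm above the bench
- sleeve (a joint): angle of the chuck sleeve (rad), growing as it turns clockwise seen from above; 0 = jaws fully open, end stop at 1.7. The jaws meet the bit at about 1.0 and clamp it firmly from about 1.15 to 1.3, where it gets stiff (no need to force it further). Starts between 0 and 0.3; friction 0.12 N m; stays where it is left
- jaw0: one of three steel jaws (7 mm wide, 8 mm deep, 26 mm high) that move inwards together, 3 mm per radian of the sleeve; the origin lies on the chuck axis at bench height
- jaw1: second jaw, 120 degrees on, likewise
- jaw2: third jaw, likewise
- bit_centre (a point): centre (half-way up) of the loose polishing bit that stands upright in the open chuck: steel shank 10 mm in diameter with a dark rubber head 13 mm in diameter, 52 mm long over all, foot at 55 mm above the bench; z along the bit
- bit: the same bit; origin at the centre of its foot, z along it. It weighs about 40 g
- pivot (a point): point on the vertical pivot of the tensioner arm, 52 mm above the bench, level with the roller's middle. With the arm at rest the roller lies 100 mm from the pivot along the point's +y; pushed back, it moves towards the point's +x, roughly away from the robot (clockwise about the pivot seen from above)
- tensioner (a joint): angle of the tensioner arm (rad): 0 = at rest, growing as it is pushed back, far stop 0.72. Its spring pushes with 4 N at the roller at 0, 8 N at 0.55. A tooth on the hub lifts the pawl from about 0.22 to 0.43 (up to 3 N more), where the pawl snaps home behind it. The pawl's nose is round and rides over the tooth both ways: it does not hold the arm, which springs back when let go
- tension_arm: the tensioner arm with its hub disc and roller; origin on the pivot at bench height, y from pivot to roller
- roller (a point): centre of the idler roller, 52 mm above the bench; y from pivot to roller. The roller is an upright cylinder 32 mm in diameter, 40 to 70 mm above the bench, on the end of the flat arm (18 mm wide, 32 to 40 mm above the bench). Beside and under it is nothing above the 12 mm base plate; it is pushed from its -x side, which is free
- pawl (a joint): travel of the sprung pawl slider (m): 0 = home, about 0.003 when the tooth passes under its nose. It sits at the edge of the hub disc, at the point pivot's -x side, in a guide up to 44 mm above the bench
- syringe_a: loose blue syringe, about 120 mm long, 34 mm wide at its wings and 26 mm high, lying between the two devices; origin under its middle
- syringe_b: loose black syringe of the same size, lying on the robot's side of the devices; origin under its middle
- curing_lamp: loose hand lamp lying on its side, silver barrel 28 mm thick and 185 mm long with an orange shield 70 mm wide and 56 mm high, lying beyond the devices; origin under its middle
Not all that is in view belongs to the job. What is shaped like the chuck but red or yellow is not meant.

How it is judged:
By the outcome, as a careful person would: the job done as asked, in the order asked, and still so for the second after the job is handed in, while the arm keeps its last pose, push and grip.
It also fails if it takes over 54 s, if anything falls off the work surface, if the arm or the gripper's body presses on something with over 40 N, if the wrist force passes 120 N, or if a joint passes its speed limit or range.

ROBOT

A 7-joint arm with a two-finger parallel gripper is mounted at the origin on the work surface. World frame = base frame: x ahead of the robot, y to its left, z up, the work surface at z = 0. Lengths are in m, angles in rad, forces in N, time in s.
With the tool pointing down it reaches from about 0.4 to 0.875 m from the base axis. Payload 19.3 kg.
Tool frame: the origin (TCP) lies at the very end of the fingers, on their centre line; the grasp point (between the pads) lies 19 mm behind it; z points along the fingers, y is the direction in which the jaws open and shut (so a half turn about z gives the same grasp; the last joint's range is limited). The gripper opens to 85 mm and grips with 20 to 120 N. Pads are 22 mm wide; open, the fingers measure 114 mm over their backs; the gripper's body (76 mm by 85 mm) begins 54 mm behind the grasp point. The pads swing forward as they close: fully open they stand 13 mm farther back than shut.
Start: joints at [1.163, 0.521, -0.036, 1.599, 0.021, 1.021, -0.113], TCP at [0.207, -0.59, 0.231] pointing down, gripper open.
Joint ranges: [-2.91, 2.91], [-0.3, 2.13], [-1.5, 1.42], [0.17, 2.43], [-1.26, 4.41], [0.16, 1.93], [-2.52, 2.52]. Speed limits (rad/s): [1.89, 1.89, 2.39, 2.39, 3.01, 3.01, 3.01].

INTERFACE

Orientations are given as [roll, pitch, yaw] about the fixed x, y, z axes, in that order (R = Rz(yaw) Ry(pitch) Rx(roll)).
In Python, from workcell import bot gives the robot as it stands.
- The arm moves only by the tool apply_moves, never from a script. Its argument "commands" is a list of rows, each an object with "travel": the shift along the tool's x, y, z in m, a list of three; "twist": the turn, a rotation vector about the tool's x, y, z in degrees, a list of three; "claw": the finger opening in m, from 0 to 0.0854. A call has 1 to 10 rows; each row is the pose to reach, as a shift and turn from the pose commanded when the call began, along the tool's axes at that moment; what a row does not reach only later rows make up. A row lasts 1/10 s, in which the tool goes at most 50 mm and 8.59 degrees, less where a joint would pass 70% of its speed; a pose out of reach is approached as far as the arm can. A call with a gripper value outside its range is refused whole. The fingers move at their own pace and stop on an object; "force" is the grip in N (left out, the last holds). Time passes only in rows, so rows that repeat a pose let the fingers close. It gives the time, the measured TCP pose, the force and the opening at its end, in the units of the state.
- bot.observe(): the state, without advancing time (a new reading comes with each control period).
- bot.grab_frame(name): name is "side" or "top"; returns a dict with "frame" (480x640x3 uint8, blue, green, red), "fx", "fy", "cx", "cy" (pixels), "pose" (4x4, takes a point from camera to world coordinates). Camera axes: x right, y up, looking along -z (the intrinsics and any distortion apply to the point x, -y, -z); pixel columns grow to the right and rows downward; lengths in m; the calibration is good to about 2 mm. A picture is of the moment at which its call begins. There is no depth.
- bot.job_done(): hands the job in, once; it reports no verdict.
The state is a dict: "clock": time; "qpos": joint angles; "qd": joint speeds; "joint_efforts": joint torques, N m; "position": TCP position; "tool_rot": TCP orientation; "force": force on the tool from outside, world axes, zero at the start; "moment": the same for the moment, N m; "grip_width": finger opening in m.
Only numpy, scipy, OpenCV 4.12 (cv2) and the standard library are available. Lean on these libraries where they do the work, as an engineer would, in place of code of your own. Each camera call takes 0.05 s, during which the arm holds its last target.

## Working session

There is one attempt and no reset: what is moved stays moved. The work goes in short steps, Python scripts to look and compute and a tool call to move; the robot and the scene stay as the last step left them, time stands still between calls to the robot, and variables do not carry over. Pictures are saved under pics/ and viewed, and the job is handed in when it is done.

Besides the shell and the picture viewer there is one more tool, called by a JSON object that holds its "name" and its "arguments", one argument or row to a line. apply_moves: Moves the arm, as the interface text tells. Its arguments: {"type":"object","properties":{"commands":{"type":"array"},"force":{"type":"number"}},"required":["commands"]}

```bash
mkdir -p pics
python3 - <<'E'
from workcell import bot
import cv2
for n in ("side","top"):
    f=bot.grab_frame(n); cv2.imwrite(f"pics/{n}0.png",f["frame"]); print(n,f["fx"],f["fy"],f["cx"],f["cy"],[k for k in f]); print(f["pose"].round(4) if hasattr(f["pose"],'round') else f["pose"])
print(bot.observe())
E
```

```text
side 552.9008866409627 552.9008866409627 313.9031169810988 234.33749076321803 ['frame', 'fx', 'fy', 'cx', 'cy', 'pose']
[[-0.9661  0.1476 -0.2118  0.2599]
 [-0.2578 -0.5991  0.758   1.253 ]
 [-0.015   0.7869  0.6169  0.9415]
 [ 0.      0.      0.      1.    ]]
top 462.9216555903545 462.9216555903545 326.92162181114196 238.9720090384708 ['frame', 'fx', 'fy', 'cx', 'cy', 'pose']
[[ 0.0105  0.9829 -0.1837  0.3298]
 [-0.9996  0.0057 -0.0262  0.1828]
 [-0.0247  0.1839  0.9826  1.1572]
 [ 0.      0.      0.      1.    ]]
{'clock': 0.1, 'qpos': array([ 1.16275418,  0.52194513, -0.03634248,  1.59994997,  0.02119029,
        1.02107213, -0.11278781]), 'qd': array([-7.56745592e-04, -1.72445330e-03, -1.00559347e-03, -1.63737594e-04,
       -2.03206593e-04,  2.36675372e-06, -1.37698951e-03]), 'joint_efforts': array([ 5.14501953e-03, -9.28493571e+01,  1.98487602e+00, -3.70541489e+01,
        1.82042050e-02,  5.18976842e-03,  1.45946922e-05]), 'position': array([ 0.20703956, -0.58939934,  0.23078926]), 'tool_rot': array([-3.14060391e+00,  5.24193443e-05,  3.37851329e-01]), 'force': array([0.06060113, 0.48697721, 0.08040462]), 'moment': array([-0.01139972,  0.01168724,  0.00536875]), 'grip_width': 0.08558340608536923}
```

View pics/side0.png

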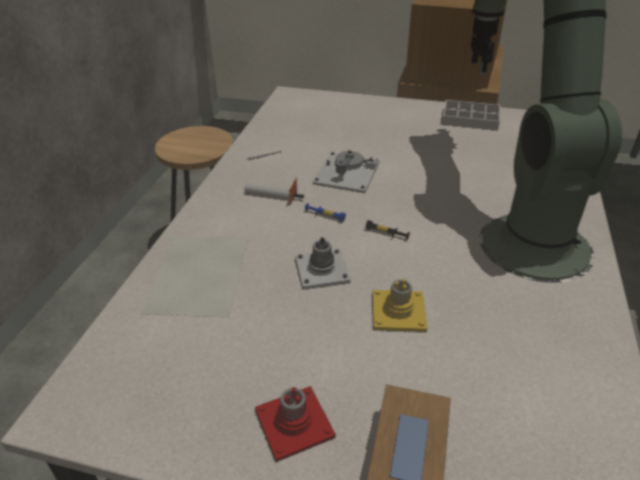

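View pics/top0.png

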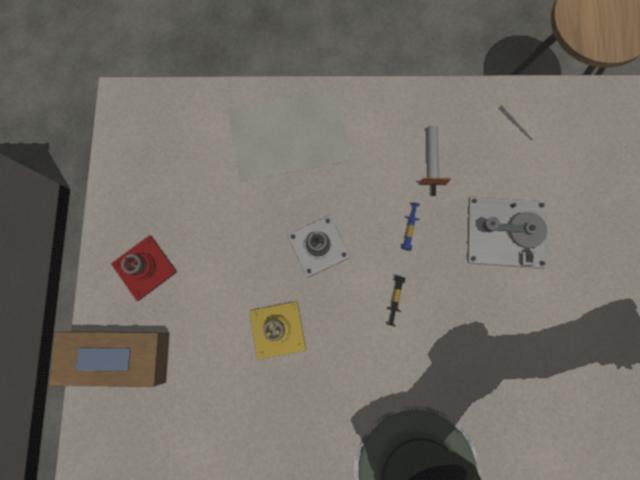

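The top view shows three chuck-like things: grey (318,243), red (135,264) and yellow (275,328). The grey one is meant. The tensioner bracket is at (507,232), with its hub at (528,230) and roller at (488,224). Next, close crops.

Run:
```python
import cv2, numpy as np
t=cv2.imread("pics/top0.png"); s=cv2.imread("pics/side0.png")
def crop(im,x,y,w,h,k): return cv2.resize(im[y:y+h,x:x+w],None,fx=k,fy=k,interpolation=cv2.INTER_CUBIC)
a=crop(t,280,207,75,75,8); b=crop(t,460,190,95,85,8)
cv2.imwrite("pics/c_t.png",a);cv2.imwrite("pics/b_t.png",b)
cv2.imwrite("pics/c_s.png",crop(s,285,225,75,70,8)); cv2.imwrite("pics/b_s.png",crop(s,305,140,85,60,9))
```

```text
(no output)
```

View pics/c_t.png

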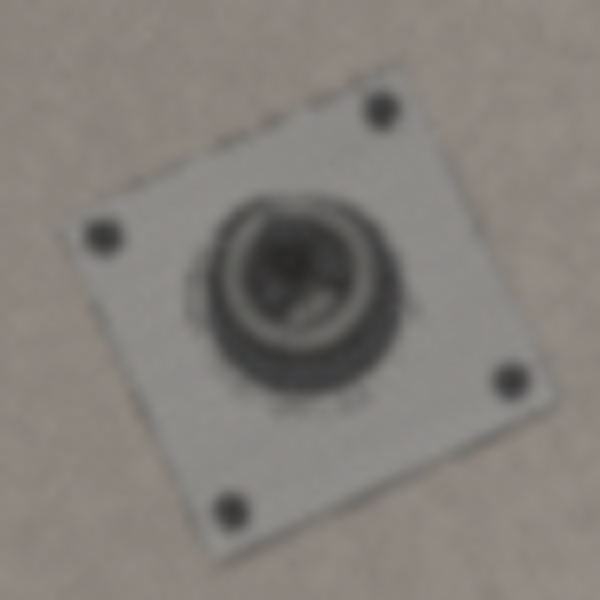

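View pics/b_t.png

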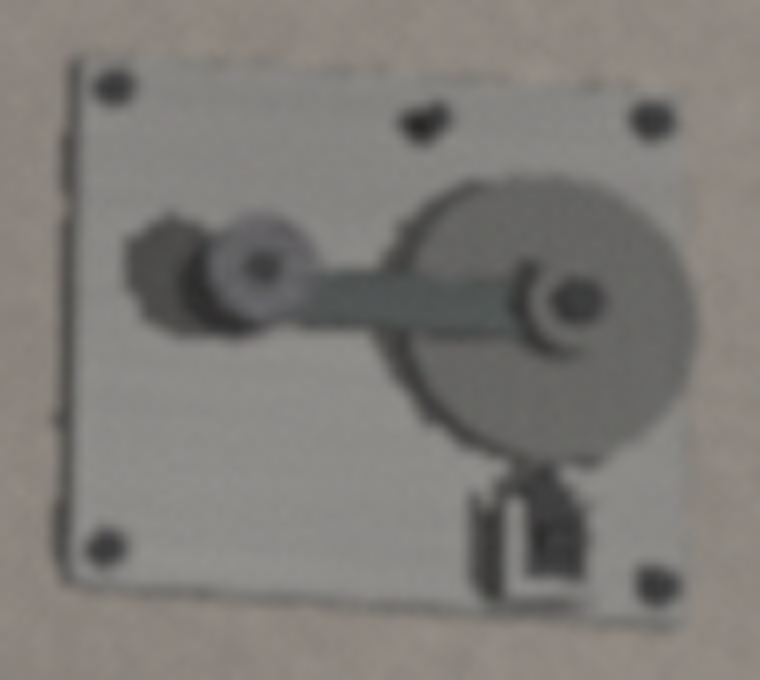

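View pics/c_s.png

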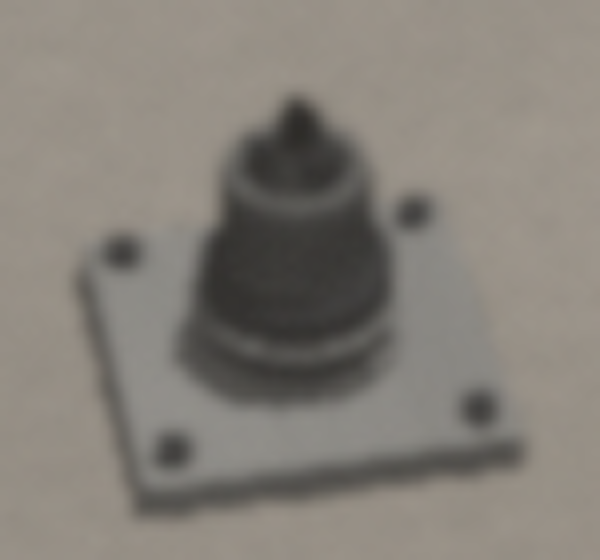

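View pics/b_s.png

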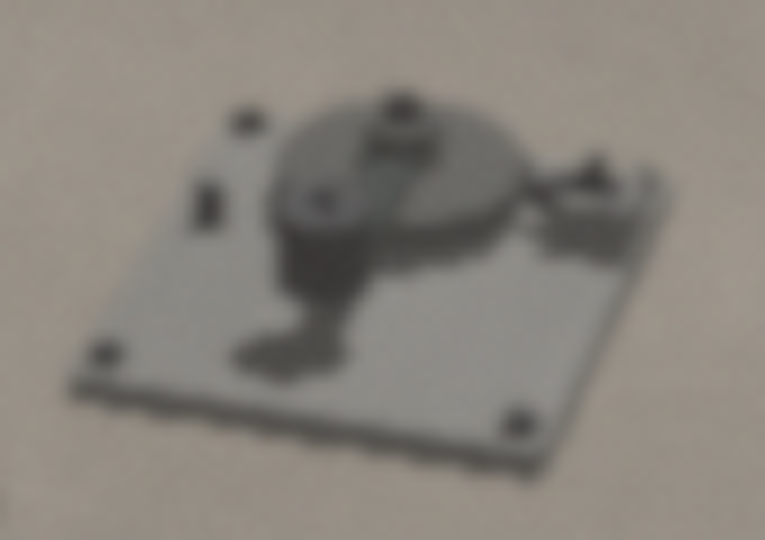

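```bash
cat > h.py <<'E'
import numpy as np
from workcell import bot
def ray(f,u,v):
    d=np.array([(u-f["cx"])/f["fx"],-(v-f["cy"])/f["fy"],-1.0]); P=f["pose"]; return P[:3,3],P[:3,:3]@d
def atz(f,u,v,z):
    o,d=ray(f,u,v); return o+d*(z-o[2])/d[2]
def proj(f,p):
    P=f["pose"]; c=P[:3,:3].T@(np.array(p)-P[:3,3]); return f["cx"]+f["fx"]*c[0]/-c[2], f["cy"]-f["fy"]*c[1]/-c[2]
def tri(f,a,g,b):
    o1,d1=ray(f,*a);o2,d2=ray(g,*b); A=np.stack([d1,-d2],1); s=np.linalg.lstsq(A,o2-o1,rcond=None)[0]
    p,q=o1+d1*s[0],o2+d2*s[1]; return (p+q)/2,np.linalg.norm(p-q)
def uc(p,k,x,y): return ((p[0]+.5)/k-.5+x,(p[1]+.5)/k-.5+y)
E
python3 - <<'E'
from h import *
np.set_printoptions(precision=4,suppress=True)
T=bot.grab_frame("top");S=bot.grab_frame("side")
ct=lambda p:uc(p,8,280,207); bt=lambda p:uc(p,8,460,190); cs=lambda p:uc(p,8,285,225); bs=lambda p:uc(p,9,305,140)
A=[atz(T,*ct(p),.0145) for p in [(381,110),(104,237),(231,512),(511,381)]]
B=[atz(S,*cs(p),.0145) for p in [(479,409),(413,212),(122,252),(173,451)]]
print("chuck top",np.mean(A,0),"side",np.mean(B,0)); print(np.array(A)); print(np.array(B))
print("sleeve ring top",atz(T,*ct((299,271)),.084), "side",atz(S,*cs((296,170)),.084), "bit tip side",atz(S,*cs((298,108)),.107))
print("roller tri",tri(T,bt((263,268)),S,bs((325,200))),"pivot tri",tri(T,bt((578,300)),S,bs((402,105))))
print("roller@70",atz(T,*bt((263,268)),.07),atz(S,*bs((325,200)),.07))
A=[atz(T,*bt(p),.0125) for p in [(114,87),(652,121),(657,585),(106,547)]]
B=[atz(S,*bs(p),.0125) for p in [(106,354),(247,122),(520,423)]]
print(np.array(A),np.mean(A,0)); print(np.array(B))
c=(atz(T,*bt((690,320)),.032)+atz(T,*bt((385,330)),.032))/2
print("hub?",c)
for n,p,z in [("syrA",(410,226),.013),("syrB",(397,300),.013),("lamp",(433,160),.015),("shield",(433,182),.03)]: print(n,atz(T,*p,z))
E
```

```text
chuck top [0.5275 0.2358 0.0145] side [0.5261 0.2333 0.0145]
[[0.5915 0.2131 0.0145]
 [0.55   0.3    0.0145]
 [0.4633 0.2584 0.0145]
 [0.505  0.1717 0.0145]]
[[0.4619 0.2563 0.0145]
 [0.5034 0.1685 0.0145]
 [0.5902 0.2108 0.0145]
 [0.5488 0.2976 0.0145]]
sleeve ring top [0.5268 0.235  0.084 ] side [0.5244 0.2389 0.084 ] bit tip side [0.5241 0.2372 0.107 ]
roller tri (array([ 0.5724, -0.1817,  0.0726]), np.float64(0.0017915231378638479)) pivot tri (array([ 0.5667, -0.2809,  0.0553]), np.float64(0.002185810648413221))
roller@70 [ 0.5739 -0.1825  0.07  ] [ 0.5724 -0.1857  0.07  ]
[[ 0.6454 -0.1582  0.0125]
 [ 0.6349 -0.326   0.0125]
 [ 0.4874 -0.3166  0.0125]
 [ 0.4981 -0.1488  0.0125]] [ 0.5664 -0.2374  0.0125]
[[ 0.6439 -0.1615  0.0125]
 [ 0.6337 -0.329   0.0125]
 [ 0.4962 -0.1524  0.0125]]
hub? [ 0.5649 -0.2778  0.032 ]
syrA [0.5781 0.0045 0.013 ]
syrB [0.3928 0.0403 0.013 ]
lamp [ 0.7521 -0.0582  0.015 ]
shield [ 0.6882 -0.0532  0.03  ]
```

{"name": "apply_moves", "arguments": {
  "commands": [
    {"travel": [0.045, -0.021, 0], "twist": [0, 0, -8], "claw": 0.085},
    {"travel": [0.09, -0.043, 0], "twist": [0, 0, -16], "claw": 0.085},
    {"travel": [0.135, -0.064, 0], "twist": [0, 0, -24], "claw": 0.085},
    {"travel": [0.18, -0.085, 0], "twist": [0, 0, -32], "claw": 0.085},
    {"travel": [0.225, -0.106, 0], "twist": [0, 0, -40], "claw": 0.085},
    {"travel": [0.27, -0.128, 0], "twist": [0, 0, -48], "claw": 0.085},
    {"travel": [0.315, -0.149, 0], "twist": [0, 0, -56], "claw": 0.085},
    {"travel": [0.36, -0.17, 0], "twist": [0, 0, -64], "claw": 0.085},
    {"travel": [0.405, -0.192, 0], "twist": [0, 0, -72], "claw": 0.085},
    {"travel": [0.45, -0.213, 0], "twist": [0, 0, -80], "claw": 0.085}
  ]
}}

```text
clock: 1.2
position: [0.5622, -0.238, 0.2314]
tool_rot: [3.142, 0.0, 1.739]
force: [-0.2, -0.6, 0.4]
grip_width: 0.0847
```

```bash
cat >> h.py <<'E'
from scipy.spatial.transform import Rotation as Rot
def rel(target):
    s=bot.observe(); R=Rot.from_euler("xyz",s["tool_rot"]).as_matrix(); return R.T@(np.array(target)-s["position"])
def st():
    s=bot.observe(); print({k:np.round(s[k],4).tolist() for k in ("clock","qpos","position","tool_rot","force","moment","grip_width")})
E
python3 -c "
from h import *
st(); print(rel([.527,.235,.231]))"
```

```text
{'clock': 1.2, 'qpos': [0.6141, 0.5299, -0.4553, 1.6233, 0.2595, 1.0487, 0.2515], 'position': [0.5622, -0.238, 0.2314], 'tool_rot': [3.1416, 0.0001, 1.7395], 'force': [-0.2029, -0.6235, 0.4465], 'moment': [-0.0201, 0.0141, -0.0035], 'grip_width': 0.0847}
[4.72205744e-01 4.47229763e-02 3.24603094e-04]
```

{"name": "apply_moves", "arguments": {
  "commands": [
    {"travel": [0.047, 0.0045, 0], "twist": [0, 0, -8]},
    {"travel": [0.094, 0.009, 0], "twist": [0, 0, -16]},
    {"travel": [0.142, 0.0135, 0], "twist": [0, 0, -24]},
    {"travel": [0.189, 0.018, 0], "twist": [0, 0, -32]},
    {"travel": [0.236, 0.0225, 0], "twist": [0, 0, -40]},
    {"travel": [0.283, 0.027, 0], "twist": [0, 0, -48]},
    {"travel": [0.331, 0.0315, 0], "twist": [0, 0, -56]},
    {"travel": [0.378, 0.036, 0.02], "twist": [0, 0, -64]},
    {"travel": [0.425, 0.0405, 0.05], "twist": [0, 0, -72]},
    {"travel": [0.4722, 0.0447, 0.08], "twist": [0, 0, -80]}
  ]
}}

```text
invalid input at $.commands[0]: expected keys travel, twist, claw
```

```bash
python3 -c "
from h import *
import cv2
st(); print(rel([.527,.235,.052]))
for n in ('top','side'):
    f=bot.grab_frame(n); u,v=map(int,proj(f,[.527,.235,.09])); cv2.imwrite(f'pics/{n}1.png',cv2.resize(f['frame'][v-50:v+50,u-60:u+60],None,fx=5,fy=5,interpolation=2))
"
```

```text
{'clock': 1.2, 'qpos': [0.6141, 0.5299, -0.4553, 1.6233, 0.2595, 1.0487, 0.2515], 'position': [0.5622, -0.238, 0.2314], 'tool_rot': [3.1416, 0.0001, 1.7395], 'force': [-0.2029, -0.6235, 0.4465], 'moment': [-0.0201, 0.0141, -0.0035], 'grip_width': 0.0847}
[0.47223119 0.04471905 0.1793246 ]
```

View pics/side1.png

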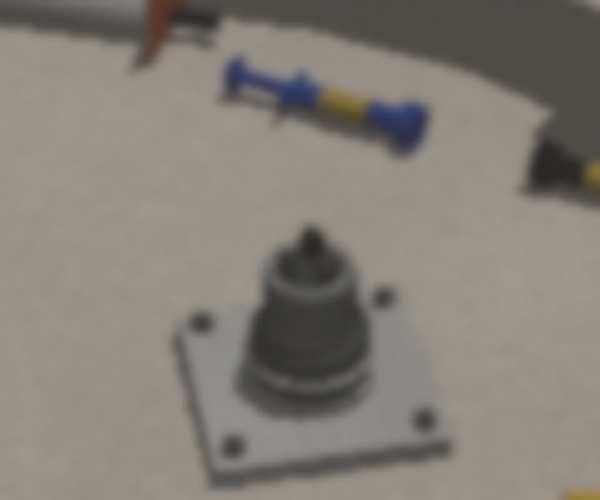

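View pics/top1.png

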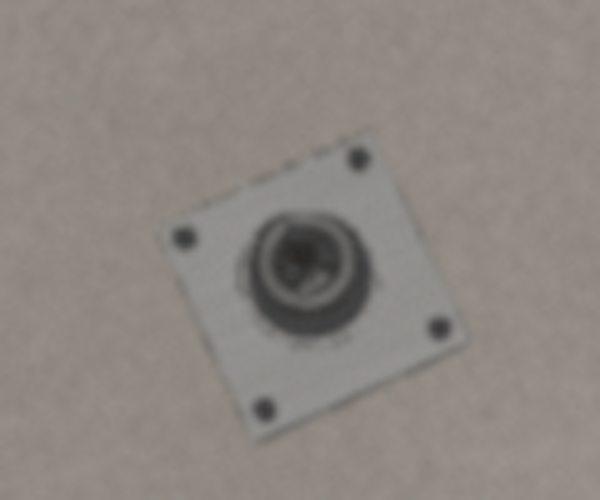

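The call was refused because the rows had no "claw". The arm hasn't moved and the chuck still stands free. I'll resend the rows with it.

{"name": "apply_moves", "arguments": {
  "commands": [
    {"travel": [0.047, 0.0045, 0], "twist": [0, 0, -8], "claw": 0.085},
    {"travel": [0.094, 0.009, 0], "twist": [0, 0, -16], "claw": 0.085},
    {"travel": [0.142, 0.0135, 0], "twist": [0, 0, -24], "claw": 0.085},
    {"travel": [0.189, 0.018, 0], "twist": [0, 0, -32], "claw": 0.085},
    {"travel": [0.236, 0.0225, 0], "twist": [0, 0, -40], "claw": 0.085},
    {"travel": [0.283, 0.027, 0], "twist": [0, 0, -48], "claw": 0.085},
    {"travel": [0.331, 0.0315, 0], "twist": [0, 0, -56], "claw": 0.085},
    {"travel": [0.378, 0.036, 0.0], "twist": [0, 0, -64], "claw": 0.085},
    {"travel": [0.425, 0.0405, 0.03], "twist": [0, 0, -72], "claw": 0.085},
    {"travel": [0.4722, 0.0447, 0.05], "twist": [0, 0, -80], "claw": 0.085}
  ]
}}

```text
clock: 2.3
position: [0.5288, 0.228, 0.1834]
tool_rot: [-3.141, 0.001, 3.135]
force: [1.5, -0.9, -0.3]
grip_width: 0.0848
```

```bash
python3 -c "
from h import *
import cv2
for n in ('top','side'):
    f=bot.grab_frame(n); u,v=map(int,proj(f,[.527,.235,.13])); cv2.imwrite(f'pics/{n}2.png',cv2.resize(f['frame'][v-60:v+60,u-70:u+70],None,fx=5,fy=5,interpolation=2))
st(); print(rel([.527,.235,.052]))
"
```

```text
{'clock': 2.4, 'qpos': [0.0488, 0.6221, -0.8258, 1.7511, 0.5263, 1.0072, 0.5965], 'position': [0.5262, 0.2326, 0.182], 'tool_rot': [3.1393, -0.0037, -3.1408], 'force': [-1.6139, -1.3459, 1.3194], 'moment': [-0.0697, 0.0565, 0.0069], 'grip_width': 0.0854}
[-0.00128071  0.00205353  0.13003637]
```

View pics/side2.png

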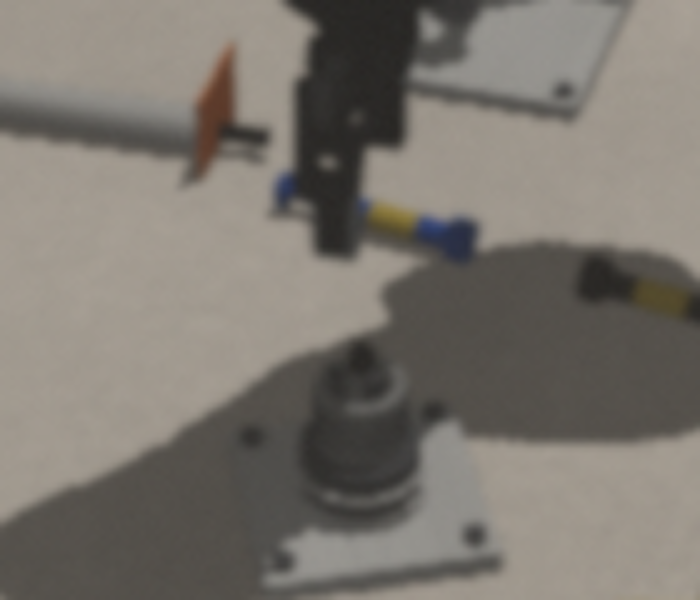

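View pics/top2.png

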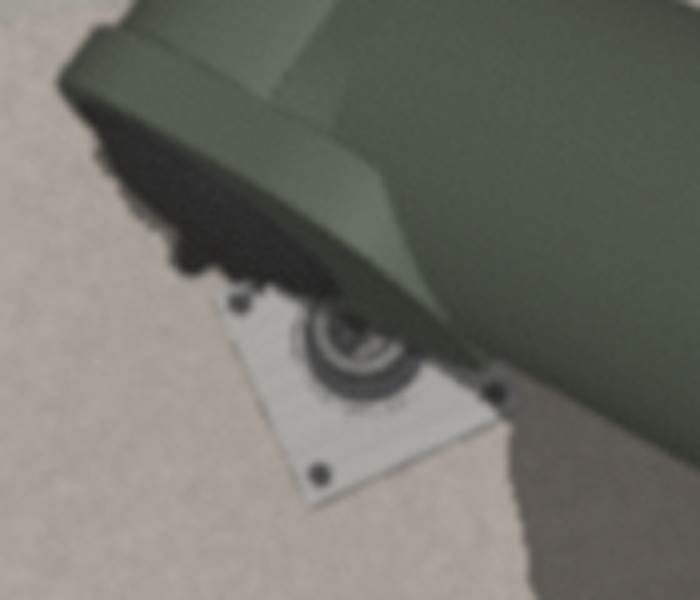

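{"name": "apply_moves", "arguments": {
  "commands": [
    {"travel": [0, 0, 0], "twist": [0, 0, 0], "claw": 0.085},
    {"travel": [0, 0, 0.03], "twist": [0, 0, 0], "claw": 0.085},
    {"travel": [0, 0, 0.06], "twist": [0, 0, 0], "claw": 0.085},
    {"travel": [0, 0, 0.09], "twist": [0, 0, 0], "claw": 0.085},
    {"travel": [0, 0, 0.115], "twist": [0, 0, 0], "claw": 0.085},
    {"travel": [0, 0, 0.129], "twist": [0, 0, 0], "claw": 0.085},
    {"travel": [0, 0, 0.129], "twist": [0, 0, 0], "claw": 0.085},
    {"travel": [0, 0, 0.129], "twist": [0, 0, 0], "claw": 0.085}
  ]
}}

```text
clock: 3.2
position: [0.5296, 0.2267, 0.0563]
tool_rot: [3.141, 0.001, 3.129]
force: [0.2, -0.2, 1.2]
grip_width: 0.0851
```

```bash
python3 -c "
from h import *
import cv2
for n in ('side',):
    f=bot.grab_frame(n); u,v=map(int,proj(f,[.527,.235,.08])); cv2.imwrite(f'pics/{n}3.png',cv2.resize(f['frame'][v-50:v+50,u-60:u+60],None,fx=6,fy=6,interpolation=2))
st(); print(rel([.527,.235,.052]))
"
```

```text
{'clock': 3.25, 'qpos': [-0.0267, 0.7809, -0.7022, 1.8298, 0.6932, 0.7923, 0.4635], 'position': [0.5297, 0.2269, 0.0566], 'tool_rot': [3.1411, 0.0015, 3.1294], 'force': [-0.3163, -0.197, 1.4412], 'moment': [0.0321, 0.0389, -0.0197], 'grip_width': 0.0848}
[0.00284306 0.00802381 0.00458535]
```

View pics/side3.png

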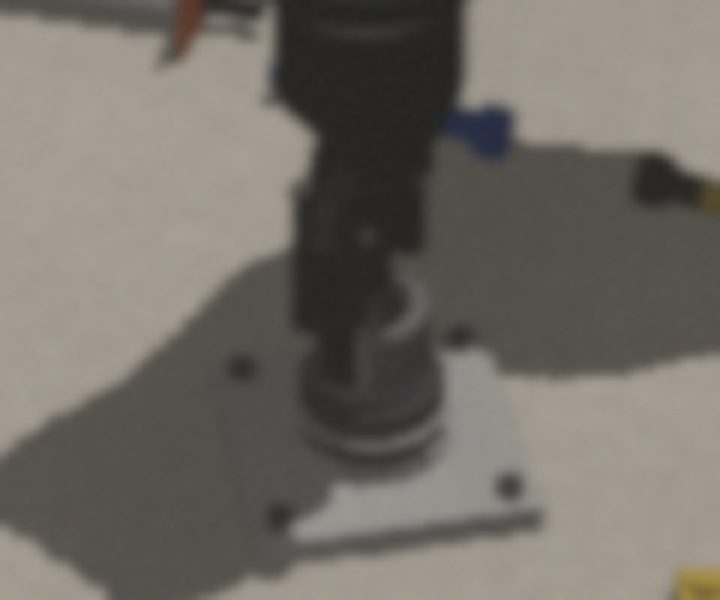

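{"name": "apply_moves", "arguments": {
  "commands": [
    {"travel": [0.003, 0.008, 0.0045], "twist": [0, 0, 0.5], "claw": 0.085},
    {"travel": [0.003, 0.008, 0.0045], "twist": [0, 0, 0], "claw": 0.085},
    {"travel": [0.003, 0.008, 0.0045], "twist": [0, 0, 0], "claw": 0.06},
    {"travel": [0.003, 0.008, 0.0045], "twist": [0, 0, 0], "claw": 0.05}
  ],
  "force": 30
}}

```text
clock: 3.65
position: [0.5261, 0.235, 0.051]
tool_rot: [-3.142, 0.0, 3.13]
force: [0.3, 0.3, 0.2]
grip_width: 0.0588
```

```bash
python3 -c "
from h import *
st(); print(rel([.527,.235,.052]))
"
```

```text
{'clock': 3.65, 'qpos': [-0.046, 0.7892, -0.6964, 1.8305, 0.7, 0.7852, 0.4443], 'position': [0.5261, 0.235, 0.051], 'tool_rot': [-3.1416, 0.0003, 3.1305], 'force': [0.3137, 0.3359, 0.1672], 'moment': [0.0298, -0.0114, 0.0755], 'grip_width': 0.0588}
[-8.61620078e-04  8.13435465e-07 -1.01691892e-03]
```

{"name": "apply_moves", "arguments": {
  "commands": [
    {"travel": [0, 0, 0], "twist": [0, 0, 0], "claw": 0.05},
    {"travel": [0, 0, 0], "twist": [0, 0, 0], "claw": 0.04},
    {"travel": [0, 0, 0], "twist": [0, 0, 0], "claw": 0.035},
    {"travel": [0, 0, 0], "twist": [0, 0, 0], "claw": 0.035},
    {"travel": [0, 0, 0], "twist": [0, 0, 0], "claw": 0.035}
  ],
  "force": 30
}}

```text
clock: 4.15
position: [0.5262, 0.2355, 0.0511]
tool_rot: [3.141, 0.001, 3.13]
force: [-0.0, 2.2, 5.6]
grip_width: 0.0448
```

```bash
python3 -c "
from h import *
st()
"
```

```text
{'clock': 4.15, 'qpos': [-0.046, 0.7892, -0.6968, 1.8303, 0.6998, 0.7847, 0.4441], 'position': [0.5262, 0.2355, 0.0511], 'tool_rot': [3.1407, 0.0005, 3.1304], 'force': [-0.0101, 2.2481, 5.5944], 'moment': [0.6375, 0.1616, -0.0261], 'grip_width': 0.0448}
```

{"name": "apply_moves", "arguments": {
  "commands": [
    {"travel": [0, 0, 0], "twist": [0, 0, 0], "claw": 0.03},
    {"travel": [0, 0, 0], "twist": [0, 0, 5], "claw": 0.03},
    {"travel": [0, 0, 0], "twist": [0, 0, 10], "claw": 0.03},
    {"travel": [0, 0, 0], "twist": [0, 0, 15], "claw": 0.03},
    {"travel": [0, 0, 0], "twist": [0, 0, 20], "claw": 0.03},
    {"travel": [0, 0, 0], "twist": [0, 0, 25], "claw": 0.03},
    {"travel": [0, 0, 0], "twist": [0, 0, 30], "claw": 0.03},
    {"travel": [0, 0, 0], "twist": [0, 0, 30], "claw": 0.03}
  ],
  "force": 70
}}

```text
clock: 4.95
position: [0.5263, 0.236, 0.0513]
tool_rot: [3.14, 0.0, 2.605]
force: [0.1, 4.7, 7.9]
grip_width: 0.0435
```

```bash
python3 -c "
from h import *
st()
"
```

```text
{'clock': 4.95, 'qpos': [-0.126, 0.754, -0.5741, 1.8342, 0.5913, 0.7289, 0.0036], 'position': [0.5263, 0.236, 0.0513], 'tool_rot': [3.1399, 0.0003, 2.6046], 'force': [0.085, 4.6691, 7.9396], 'moment': [1.0006, 0.0961, -0.1343], 'grip_width': 0.0435}
```

{"name": "apply_moves", "arguments": {
  "commands": [
    {"travel": [0, 0, 0], "twist": [0, 0, 5], "claw": 0.03},
    {"travel": [0, 0, 0], "twist": [0, 0, 10], "claw": 0.03},
    {"travel": [0, 0, 0], "twist": [0, 0, 10], "claw": 0.03}
  ]
}}

```text
clock: 5.25
position: [0.5265, 0.2361, 0.0513]
tool_rot: [3.14, -0.0, 2.431]
force: [0.1, 4.7, 5.9]
grip_width: 0.0437
```

```bash
python3 -c "
from h import *
st()
"
```

```text
{'clock': 5.25, 'qpos': [-0.1539, 0.744, -0.532, 1.8356, 0.5528, 0.7119, -0.1391], 'position': [0.5265, 0.2361, 0.0513], 'tool_rot': [3.1396, -0.0, 2.4307], 'force': [0.145, 4.6517, 5.9262], 'moment': [1.1375, -0.0306, -0.1038], 'grip_width': 0.0437}
```

{"name": "apply_moves", "arguments": {
  "commands": [
    {"travel": [0, 0, 0], "twist": [0, 0, 5], "claw": 0.03},
    {"travel": [0, 0, 0], "twist": [0, 0, 5], "claw": 0.03}
  ]
}}

```text
clock: 5.45
position: [0.5265, 0.2361, 0.0513]
tool_rot: [3.139, -0.0, 2.344]
force: [-0.0, 6.0, 6.0]
grip_width: 0.0437
```

```bash
python3 -c "
from h import *
st()
"
```

```text
{'clock': 5.45, 'qpos': [-0.1681, 0.7393, -0.5108, 1.8363, 0.5329, 0.7037, -0.2099], 'position': [0.5265, 0.2361, 0.0513], 'tool_rot': [3.1394, -0.0003, 2.3436], 'force': [-0.024, 6.0083, 5.9896], 'moment': [1.0991, -0.0887, -0.0994], 'grip_width': 0.0437}
```

{"name": "apply_moves", "arguments": {
  "commands": [
    {"travel": [0, 0, 0], "twist": [0, 0, 5], "claw": 0.03},
    {"travel": [0, 0, 0], "twist": [0, 0, 5], "claw": 0.03}
  ]
}}

```text
clock: 5.65
position: [0.5265, 0.2362, 0.0513]
tool_rot: [3.139, -0.001, 2.256]
force: [0.7, 6.7, 5.4]
grip_width: 0.0438
```

```bash
python3 -c "
from h import *
st()
"
```

```text
{'clock': 5.65, 'qpos': [-0.1826, 0.7349, -0.4893, 1.837, 0.5127, 0.6957, -0.2805], 'position': [0.5265, 0.2362, 0.0513], 'tool_rot': [3.1393, -0.0005, 2.2563], 'force': [0.7235, 6.6771, 5.3804], 'moment': [1.1825, -0.1772, 0.0137], 'grip_width': 0.0438}
```

{"name": "apply_moves", "arguments": {
  "commands": [
    {"travel": [0, 0, 0], "twist": [0, 0, 4], "claw": 0.03},
    {"travel": [0, 0, 0], "twist": [0, 0, 4], "claw": 0.03}
  ]
}}

```text
clock: 5.85
position: [0.5266, 0.2362, 0.0513]
tool_rot: [3.139, -0.001, 2.187]
force: [1.0, 6.2, 5.3]
grip_width: 0.044
```

```bash
python3 -c "
from h import *
st()
"
```

```text
{'clock': 5.85, 'qpos': [-0.1942, 0.7314, -0.4721, 1.8376, 0.4964, 0.6895, -0.3361], 'position': [0.5266, 0.2362, 0.0513], 'tool_rot': [3.1393, -0.0007, 2.1871], 'force': [1.0288, 6.2333, 5.2766], 'moment': [1.2182, -0.2197, -0.0818], 'grip_width': 0.044}
```

{"name": "apply_moves", "arguments": {
  "commands": [
    {"travel": [0, 0, 0], "twist": [0, 0, 4], "claw": 0.03},
    {"travel": [0, 0, 0], "twist": [0, 0, 4], "claw": 0.03}
  ]
}}

```text
clock: 6.05
position: [0.5266, 0.2363, 0.0513]
tool_rot: [3.139, -0.001, 2.117]
force: [1.4, 7.5, 5.4]
grip_width: 0.0441
```

```bash
python3 -c "
from h import *
st()
"
```

```text
{'clock': 6.05, 'qpos': [-0.206, 0.7281, -0.4547, 1.8381, 0.4798, 0.6834, -0.3921], 'position': [0.5266, 0.2363, 0.0513], 'tool_rot': [3.1392, -0.0009, 2.1174], 'force': [1.3611, 7.5061, 5.3947], 'moment': [1.2962, -0.3342, -0.0936], 'grip_width': 0.0441}
```

{"name": "apply_moves", "arguments": {
  "commands": [
    {"travel": [0, 0, 0], "twist": [0, 0, 4], "claw": 0.03},
    {"travel": [0, 0, 0], "twist": [0, 0, 4], "claw": 0.03}
  ]
}}

```text
clock: 6.25
position: [0.5267, 0.2363, 0.0513]
tool_rot: [3.139, -0.001, 2.048]
force: [2.0, 6.8, 5.7]
grip_width: 0.044
```

```bash
python3 -c "
from h import *
st()
import cv2
for n in ('side','top'):
    f=bot.grab_frame(n); u,v=map(int,proj(f,[.527,.235,.09])); cv2.imwrite(f'pics/{n}4.png',cv2.resize(f['frame'][v-40:v+40,u-45:u+45],None,fx=7,fy=7,interpolation=2))
"
```

```text
{'clock': 6.25, 'qpos': [-0.218, 0.725, -0.4372, 1.8387, 0.4629, 0.6775, -0.4479], 'position': [0.5267, 0.2363, 0.0513], 'tool_rot': [3.1391, -0.0011, 2.0476], 'force': [1.9676, 6.7692, 5.7144], 'moment': [1.3279, -0.3647, -0.0001], 'grip_width': 0.044}
```

View pics/side4.png

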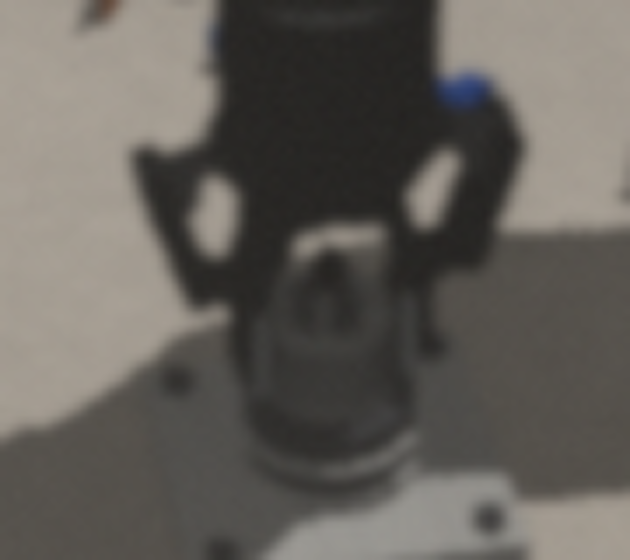

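View pics/top4.png

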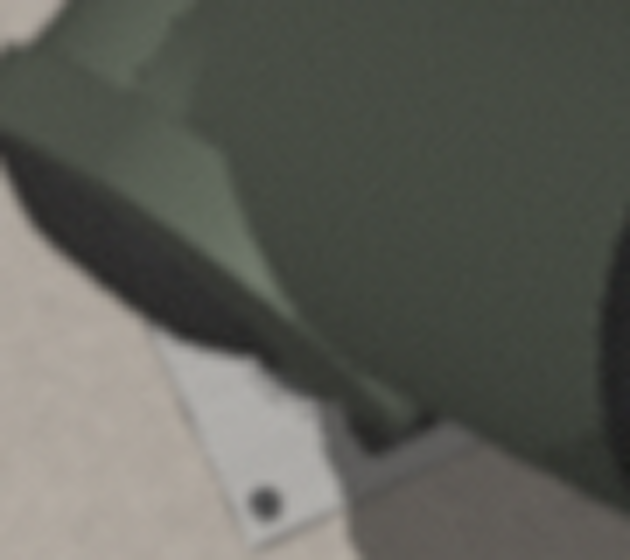

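{"name": "apply_moves", "arguments": {
  "commands": [
    {"travel": [0, 0, 0], "twist": [0, 0, 4], "claw": 0.03},
    {"travel": [0, 0, 0], "twist": [0, 0, 4], "claw": 0.03}
  ]
}}

```text
clock: 6.55
position: [0.5268, 0.2363, 0.0513]
tool_rot: [3.139, -0.001, 1.978]
force: [2.8, 6.7, 4.8]
grip_width: 0.0443
```

```bash
python3 -c "
from h import *
st(); print(bot.observe()['joint_efforts'])
"
```

```text
{'clock': 6.55, 'qpos': [-0.23, 0.7219, -0.4196, 1.8393, 0.4458, 0.6717, -0.5033], 'position': [0.5268, 0.2363, 0.0513], 'tool_rot': [3.1391, -0.0012, 1.9778], 'force': [2.7973, 6.7236, 4.7878], 'moment': [1.3324, -0.4612, -0.0261], 'grip_width': 0.0443}
[ 2.66420312e+00 -9.33121061e+01 -3.88292000e+00 -2.01597047e+01
  8.92150844e-02  1.92866720e+00 -1.34185374e+00]
```

{"name": "apply_moves", "arguments": {
  "commands": [
    {"travel": [0, 0, 0], "twist": [0, 0, 4], "claw": 0.03},
    {"travel": [0, 0, 0], "twist": [0, 0, 4], "claw": 0.03}
  ]
}}

```text
clock: 6.75
position: [0.5268, 0.2363, 0.0513]
tool_rot: [3.139, -0.001, 1.908]
force: [3.2, 6.7, 3.9]
grip_width: 0.0439
```

```bash
python3 -c "
from h import *
st(); print(bot.observe()['joint_efforts'])
"
```

```text
{'clock': 6.75, 'qpos': [-0.2422, 0.7191, -0.4018, 1.8399, 0.4286, 0.6661, -0.5586], 'position': [0.5268, 0.2363, 0.0513], 'tool_rot': [3.1391, -0.0014, 1.908], 'force': [3.23, 6.6994, 3.9018], 'moment': [1.3512, -0.5537, 0.0126], 'grip_width': 0.0439}
[ 2.59514987e+00 -9.33760571e+01 -3.44198786e+00 -1.99897152e+01
  1.61822070e-02  2.01954335e+00 -1.38293557e+00]
```

{"name": "apply_moves", "arguments": {
  "commands": [
    {"travel": [0, 0, 0], "twist": [0, 0, 3], "claw": 0.03},
    {"travel": [0, 0, 0], "twist": [0, 0, 3], "claw": 0.03}
  ]
}}

```text
clock: 6.95
position: [0.5269, 0.2363, 0.0513]
tool_rot: [3.139, -0.002, 1.856]
force: [3.5, 7.0, 3.9]
grip_width: 0.044
```

```bash
python3 -c "
from h import *
st(); print(bot.observe()['joint_efforts'])
import cv2
fs=[bot.grab_frame('side')['frame'].astype(float) for _ in range(4)]
f=bot.grab_frame('side'); m=np.mean(fs,0); u,v=map(int,proj(f,[.527,.235,.09])); cv2.imwrite('pics/s5.png',np.clip(cv2.resize(m[v-25:v+25,u-30:u+30],None,fx=12,fy=12,interpolation=2)*2,0,255).astype('uint8'))
"
```

```text
{'clock': 6.95, 'qpos': [-0.2513, 0.717, -0.3887, 1.8404, 0.4157, 0.6621, -0.5994], 'position': [0.5269, 0.2363, 0.0513], 'tool_rot': [3.1391, -0.0015, 1.8564], 'force': [3.4994, 6.9511, 3.8809], 'moment': [1.3497, -0.523, 0.0237], 'grip_width': 0.044}
[ 2.68183909e+00 -9.33110762e+01 -3.21174368e+00 -1.98542458e+01
  7.26101710e-02  2.11867020e+00 -1.06764145e+00]
```

View pics/s5.png

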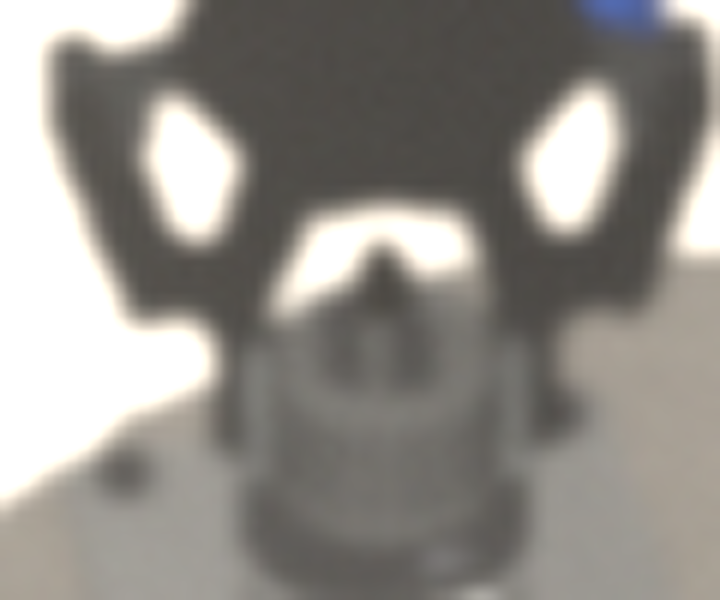

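{"name": "apply_moves", "arguments": {
  "commands": [
    {"travel": [0, 0, 0], "twist": [0, 0, 0], "claw": 0.065},
    {"travel": [0, 0, 0], "twist": [0, 0, 0], "claw": 0.065},
    {"travel": [0, 0, 0], "twist": [0, 0, 0], "claw": 0.065}
  ]
}}

```text
clock: 7.5
position: [0.5259, 0.2345, 0.0506]
tool_rot: [-3.141, 0.0, 1.856]
force: [-0.5, 0.6, -0.3]
grip_width: 0.0647
```

```bash
python3 -c "
from h import *
st(); print(bot.observe()['joint_efforts'])
import cv2
fs=[bot.grab_frame('side')['frame'].astype(float) for _ in range(4)]
f=bot.grab_frame('side'); m=np.mean(fs,0); u,v=map(int,proj(f,[.527,.235,.09])); cv2.imwrite('pics/s6.png',np.clip(cv2.resize(m[v-25:v+25,u-30:u+30],None,fx=12,fy=12,interpolation=2)*2,0,255).astype('uint8'))
"
```

```text
{'clock': 7.5, 'qpos': [-0.2504, 0.7176, -0.3879, 1.8419, 0.4161, 0.6636, -0.5987], 'position': [0.5259, 0.2345, 0.0506], 'tool_rot': [-3.141, 0.0004, 1.8563], 'force': [-0.4952, 0.5601, -0.2974], 'moment': [0.0034, -0.0146, -0.0369], 'grip_width': 0.0647}
[-6.77031255e-02 -9.64305353e+01 -7.08644047e+00 -2.44848436e+01
  1.89335353e-02  8.96635058e-03  2.15203740e-02]
```

View pics/s6.png

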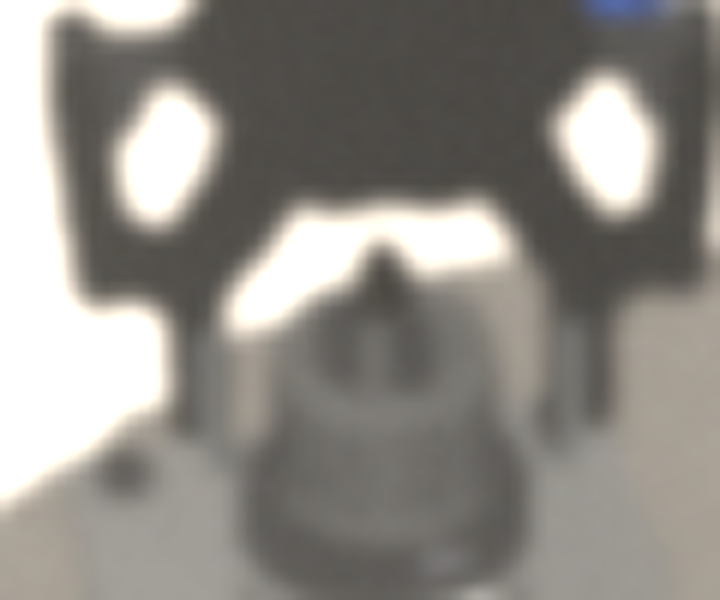

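{"name": "apply_moves", "arguments": {
  "commands": [
    {"travel": [0, 0, 0], "twist": [0, 0, 0], "claw": 0.03},
    {"travel": [0, 0, 0], "twist": [0, 0, 0], "claw": 0.03},
    {"travel": [0, 0, 0], "twist": [0, 0, 0], "claw": 0.03},
    {"travel": [0, 0, 0], "twist": [0, 0, 0], "claw": 0.03}
  ],
  "force": 70
}}

```text
clock: 8.15
position: [0.5272, 0.2353, 0.0515]
tool_rot: [3.139, -0.0, 1.856]
force: [3.3, -0.1, 6.0]
grip_width: 0.0442
```

```bash
python3 -c "
from h import *
st(); print(bot.observe()['joint_efforts'])
"
```

```text
{'clock': 8.15, 'qpos': [-0.2506, 0.7166, -0.388, 1.8405, 0.4164, 0.6629, -0.5989], 'position': [0.5272, 0.2353, 0.0515], 'tool_rot': [3.1392, -0.0002, 1.8562], 'force': [3.2953, -0.0986, 5.9556], 'moment': [-0.019, -0.8197, 0.2323], 'grip_width': 0.0442}
[ -0.72511761 -91.52125597  -7.28407949 -20.90644777  -0.74287428
   0.71331192  -0.20834328]
```

{"name": "apply_moves", "arguments": {
  "commands": [
    {"travel": [0, 0, 0], "twist": [0, 0, 3], "claw": 0.03},
    {"travel": [0, 0, 0], "twist": [0, 0, 3], "claw": 0.03}
  ]
}}

```text
clock: 8.35
position: [0.5272, 0.2353, 0.0515]
tool_rot: [3.139, -0.0, 1.802]
force: [3.9, 0.2, 6.5]
grip_width: 0.0443
```

```bash
python3 -c "
from h import *
st(); print(bot.observe()['joint_efforts'])
"
```

```text
{'clock': 8.35, 'qpos': [-0.2602, 0.7145, -0.3741, 1.841, 0.4026, 0.6587, -0.6416], 'position': [0.5272, 0.2353, 0.0515], 'tool_rot': [3.1392, -0.0004, 1.802], 'force': [3.9011, 0.2308, 6.4689], 'moment': [-0.0059, -0.9049, 0.0175], 'grip_width': 0.0443}
[ -1.1696966  -91.80822372  -6.72976166 -20.94830811  -0.88022383
   0.64285498  -1.01390306]
```

{"name": "apply_moves", "arguments": {
  "commands": [
    {"travel": [0, 0, 0], "twist": [0, 0, 0], "claw": 0.085},
    {"travel": [0, 0, 0], "twist": [0, 0, 0], "claw": 0.085},
    {"travel": [0, 0, 0], "twist": [0, 0, 0], "claw": 0.085},
    {"travel": [0, 0, -0.045], "twist": [0, 0, 0], "claw": 0.085},
    {"travel": [0, 0, -0.09], "twist": [0, 0, 0], "claw": 0.085},
    {"travel": [-0.03, -0.01, -0.12], "twist": [0, 0, 0], "claw": 0.085},
    {"travel": [-0.075, -0.025, -0.13], "twist": [0, 0, 0], "claw": 0.085},
    {"travel": [-0.12, -0.045, -0.14], "twist": [0, 0, 0], "claw": 0.085},
    {"travel": [-0.165, -0.06, -0.15], "twist": [0, 0, 0], "claw": 0.085},
    {"travel": [-0.21, -0.08, -0.15], "twist": [0, 0, 0], "claw": 0.085}
  ]
}}

```text
clock: 9.35
position: [0.4968, 0.0105, 0.2019]
tool_rot: [3.14, 0.0, 1.804]
force: [0.7, -0.1, -0.6]
grip_width: 0.0854
```

```bash
python3 -c "
from h import *
import cv2
st()
o=[]
for n,z in (('side',.09),('top',.09)):
    fs=[bot.grab_frame(n) for _ in range(4)]; f=fs[0]
    m=np.mean([g['frame'].astype(float) for g in fs],0); np.save(f'm_{n}.npy',m)
    i=cv2.imread(f'pics/{n}0.png').astype(float)
    u,v=map(int,proj(f,[.527,.235,z]))
    o.append(np.hstack([cv2.resize(x[v-18:v+18,u-18:u+18],None,fx=11,fy=11,interpolation=2)*2.2 for x in (i,m)]))
cv2.imwrite('pics/cmp7.png',cv2.resize(np.clip(np.vstack(o),0,255),(600,600)).astype('uint8'))
cv2.imwrite('pics/top7.png',m.astype('uint8'))
"
```

```text
{'clock': 9.35, 'qpos': [0.2212, 0.3864, -0.4614, 1.9461, 0.2244, 0.8568, -0.1251], 'position': [0.4968, 0.0105, 0.2019], 'tool_rot': [3.1397, 0.0004, 1.804], 'force': [0.6807, -0.0796, -0.6253], 'moment': [0.0099, -0.0141, 0.0033], 'grip_width': 0.0854}
```

View pics/cmp7.png

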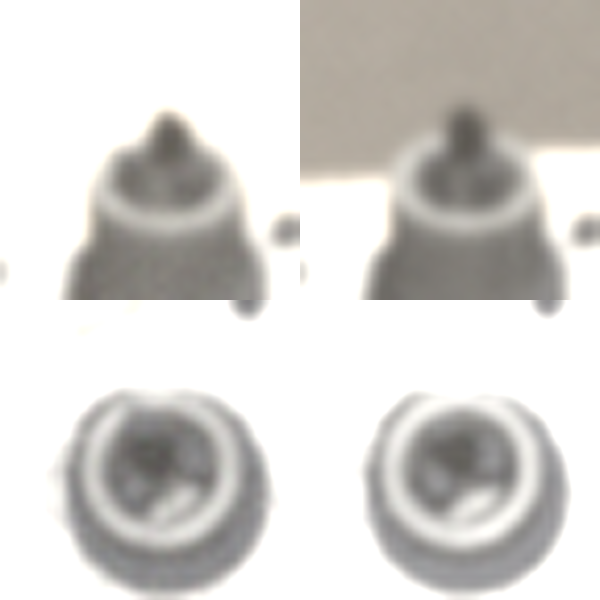

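View pics/top7.png

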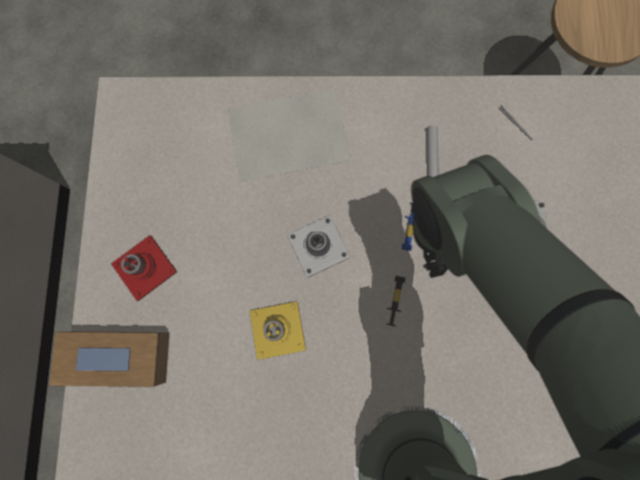

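```bash
python3 -c "
import cv2,numpy as np
from h import *
o=[]
f={n:bot.grab_frame(n) for n in ('side','top')}
for n in ('side','top'):
    m=np.load(f'm_{n}.npy'); i=cv2.imread(f'pics/{n}0.png').astype(float)
    u,v=map(int,proj(f[n],[.527,.235,.094])); 
    r=[]
    for x in (i,m):
        c=cv2.resize(x[v-11:v+11,u-13:u+13],None,fx=15,fy=15,interpolation=cv2.INTER_CUBIC); lo,hi=np.percentile(c,1),np.percentile(c,88); r.append((c-lo)/(hi-lo)*235)
    o.append(np.hstack(r))
cv2.imwrite('pics/cmp8.png',cv2.resize(np.clip(np.vstack(o),0,255),(780,600)).astype('uint8'))
"
```

```text
(no output)
```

View pics/cmp8.png

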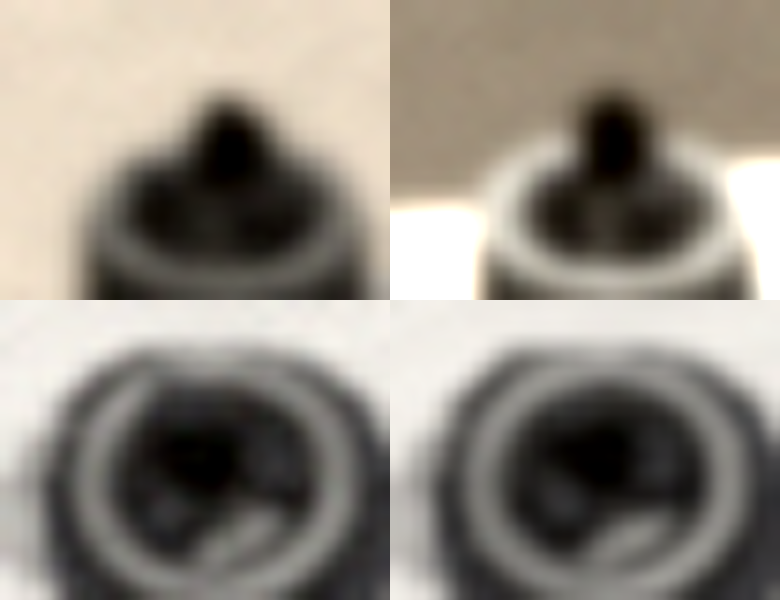

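```bash
python3 -c "
import cv2,numpy as np
from h import *
f=bot.grab_frame('top')
m=np.load('m_top.npy'); i=cv2.imread('pics/top0.png').astype(float)
N=300;h=.03
r=[]
C=np.array([.5268,.2353])
# image up = +x, left=+y
src=np.float32([[0,0],[N,0],[N,N],[0,N]])
w=[(C[0]+h,C[1]+h),(C[0]+h,C[1]-h),(C[0]-h,C[1]-h),(C[0]-h,C[1]+h)]
P=np.float32([proj(f,[a,b,.094]) for a,b in w])
H=cv2.getPerspectiveTransform(src,P)
for x in (i,m):
    c=cv2.warpPerspective(x.astype('float32'),H,(N,N),flags=cv2.INTER_CUBIC|cv2.WARP_INVERSE_MAP)
    c=(c-30)/(130-30)*235; c=np.clip(c,0,255).astype('uint8')
    g=c.copy()
    for R,col in ((5,(0,255,0)),(12.4,(0,255,255)),(16,(0,0,255))): cv2.circle(g,(N//2,N//2),int(R*N/2/30),col,1)
    r.append(np.vstack([c,g]))
cv2.imwrite('pics/cmp9.png',np.hstack(r))
"
```

```text
(no output)
```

View pics/cmp9.png

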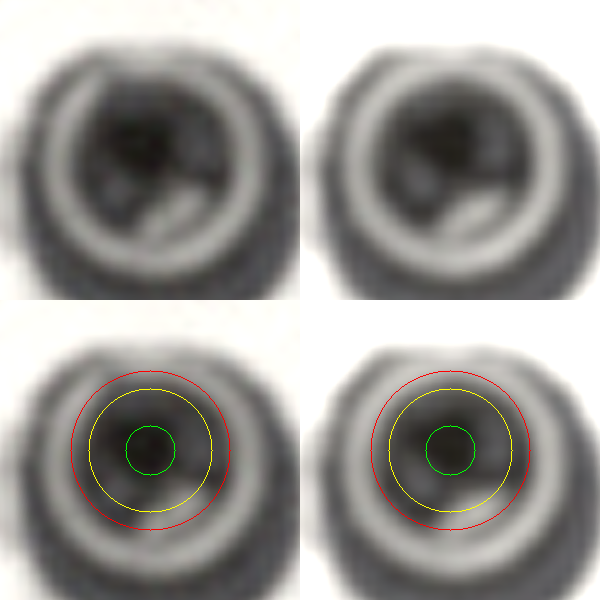

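```bash
python3 -c "
import cv2,numpy as np
from h import *
rows=[]
for n,lo,hi in (('top',35,100),('side',25,85)):
    f=bot.grab_frame(n)
    m=np.load(f'm_{n}.npy'); i=cv2.imread(f'pics/{n}0.png').astype(float)
    N=400;h=.02
    C=np.array([.5265,.2353])
    src=np.float32([[0,0],[N,0],[N,N],[0,N]])
    w=[(C[0]+h,C[1]+h),(C[0]+h,C[1]-h),(C[0]-h,C[1]-h),(C[0]-h,C[1]+h)]
    P=np.float32([proj(f,[a,b,.094]) for a,b in w])
    H=cv2.getPerspectiveTransform(src,P); r=[]
    for x in (i,m):
        c=cv2.warpPerspective(cv2.GaussianBlur(x,(0,0),.4).astype('float32'),H,(N,N),flags=cv2.INTER_CUBIC|cv2.WARP_INVERSE_MAP)
        c=(c-lo)/(hi-lo)*255; c=np.clip(c,0,255).astype('uint8')
        for R,col in ((5,(0,255,0)),(12.4,(0,255,255)),(16,(0,0,255))): cv2.circle(c,(N//2,N//2),int(R*N/2/20),col,1)
        r.append(c)
    cv2.imwrite(f'pics/cmp10{n}.png',np.hstack(r))
"
```

```text
(no output)
```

View pics/cmp10top.png

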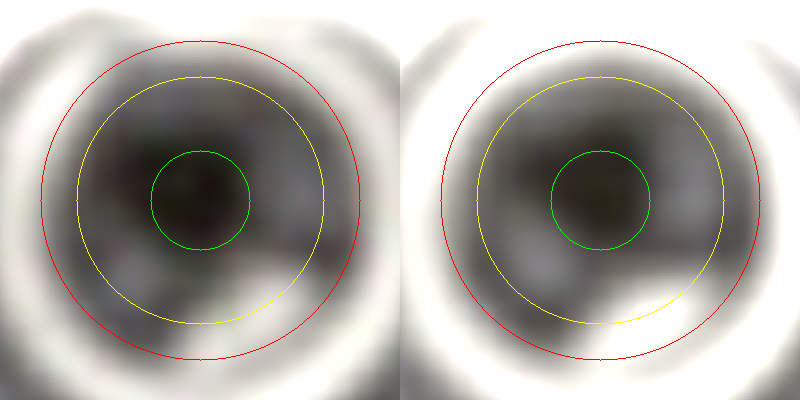

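View pics/cmp10side.png

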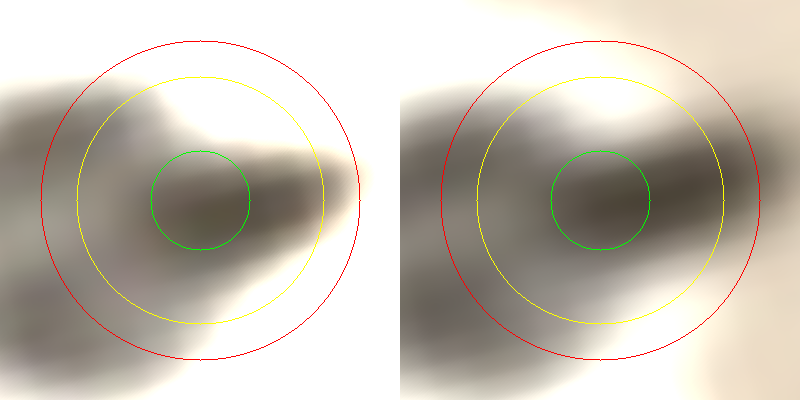

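{"name": "apply_moves", "arguments": {
  "commands": [
    {"travel": [0, 0, 0], "twist": [0, 0, 3], "claw": 0.085},
    {"travel": [0, 0, 0], "twist": [0, 0, 3], "claw": 0.085}
  ]
}}

```text
clock: 10.2
position: [0.4967, 0.0124, 0.2007]
tool_rot: [-3.141, -0.0, 1.751]
force: [-0.7, -0.4, -0.3]
grip_width: 0.0853
```

```bash
python3 -c "
from h import *
st(); print(bot.observe()['joint_efforts'])
"
```

```text
{'clock': 10.2, 'qpos': [0.2075, 0.3873, -0.4488, 1.9464, 0.2188, 0.8551, -0.1769], 'position': [0.4967, 0.0124, 0.2007], 'tool_rot': [-3.1415, -0.0, 1.7507], 'force': [-0.7248, -0.4008, -0.2669], 'moment': [-0.0532, -0.0384, 0.0126], 'grip_width': 0.0853}
[-2.25645932e-01 -7.20248580e+01 -4.37845722e+00 -3.19735086e+01
 -1.37013705e-01 -3.61243612e-02 -1.26015142e+00]
```

```bash
python3 -c "
from h import *
print(rel([.5268,.2353,.051]))
"
```

```text
[0.21394851 0.06953479 0.14969726]
```

{"name": "apply_moves", "arguments": {
  "commands": [
    {"travel": [0.04, 0.014, 0], "twist": [0, 0, 0], "claw": 0.085},
    {"travel": [0.085, 0.028, 0], "twist": [0, 0, -5], "claw": 0.085},
    {"travel": [0.13, 0.042, 0], "twist": [0, 0, -10], "claw": 0.085},
    {"travel": [0.175, 0.056, 0], "twist": [0, 0, -15], "claw": 0.085},
    {"travel": [0.214, 0.0695, 0], "twist": [0, 0, -20], "claw": 0.085},
    {"travel": [0.214, 0.0695, 0.0], "twist": [0, 0, -20], "claw": 0.085},
    {"travel": [0.214, 0.0695, 0.045], "twist": [0, 0, -20], "claw": 0.085},
    {"travel": [0.214, 0.0695, 0.09], "twist": [0, 0, -20], "claw": 0.085},
    {"travel": [0.214, 0.0695, 0.13], "twist": [0, 0, -20], "claw": 0.08},
    {"travel": [0.214, 0.0695, 0.15], "twist": [0, 0, -20], "claw": 0.07}
  ]
}}

```text
clock: 11.2
position: [0.5252, 0.2343, 0.0475]
tool_rot: [-3.138, -0.0, 2.102]
force: [1.9, 0.3, 0.6]
grip_width: 0.0702
```

```bash
python3 -c "
from h import *
st();print(rel([.5268,.2353,.051]))
"
```

```text
{'clock': 11.2, 'qpos': [-0.2108, 0.7326, -0.4459, 1.84, 0.4756, 0.6802, -0.4029], 'position': [0.5252, 0.2343, 0.0475], 'tool_rot': [-3.138, -0.0004, 2.102], 'force': [1.8795, 0.3193, 0.6482], 'moment': [0.0286, 0.0032, -0.0564], 'grip_width': 0.0702}
[ 2.60631713e-05  1.89121439e-03 -3.48813657e-03]
```

{"name": "apply_moves", "arguments": {
  "commands": [
    {"travel": [0, 0.001, -0.002], "twist": [0, 0, 0], "claw": 0.06},
    {"travel": [0, 0.001, -0.002], "twist": [0, 0, 0], "claw": 0.05},
    {"travel": [0, 0.001, -0.002], "twist": [0, 0, 0], "claw": 0.03},
    {"travel": [0, 0.001, -0.002], "twist": [0, 0, 0], "claw": 0.02},
    {"travel": [0, 0.001, -0.002], "twist": [0, 0, 0], "claw": 0.02}
  ],
  "force": 120
}}

```text
clock: 11.7
position: [0.5273, 0.2353, 0.0547]
tool_rot: [3.142, 0.001, 2.101]
force: [-9.8, -4.5, 11.3]
grip_width: 0.0427
```

```bash
python3 -c "
from h import *
st()
"
```

```text
{'clock': 11.7, 'qpos': [-0.2081, 0.7228, -0.4506, 1.8348, 0.4703, 0.6914, -0.3996], 'position': [0.5273, 0.2353, 0.0547], 'tool_rot': [3.1415, 0.0009, 2.1006], 'force': [-9.7787, -4.5162, 11.2745], 'moment': [-1.0438, 2.1444, 0.1011], 'grip_width': 0.0427}
```

{"name": "apply_moves", "arguments": {
  "commands": [
    {"travel": [0, 0, 0], "twist": [0, 0, 2], "claw": 0.02},
    {"travel": [0, 0, 0], "twist": [0, 0, 4], "claw": 0.02}
  ]
}}

```text
clock: 11.9
position: [0.5273, 0.2352, 0.0547]
tool_rot: [3.142, 0.001, 2.03]
force: [-9.3, -4.4, 12.2]
grip_width: 0.0428
```

```bash
python3 -c "
from h import *
st()
"
```

```text
{'clock': 11.9, 'qpos': [-0.2201, 0.7196, -0.4328, 1.8356, 0.4532, 0.6856, -0.4563], 'position': [0.5273, 0.2352, 0.0547], 'tool_rot': [3.1415, 0.0008, 2.0296], 'force': [-9.2713, -4.4209, 12.2069], 'moment': [-1.0927, 2.1936, 0.2822], 'grip_width': 0.0428}
```

{"name": "apply_moves", "arguments": {
  "commands": [
    {"travel": [0, 0, 0], "twist": [0, 0, 3], "claw": 0.02},
    {"travel": [0, 0, 0], "twist": [0, 0, 6], "claw": 0.02}
  ]
}}

```text
clock: 12.1
position: [0.5273, 0.2353, 0.0547]
tool_rot: [3.141, 0.001, 1.924]
force: [-9.4, -5.1, 10.6]
grip_width: 0.0429
```

```bash
python3 -c "
from h import *
st()
"
```

```text
{'clock': 12.1, 'qpos': [-0.2385, 0.7151, -0.406, 1.8366, 0.4274, 0.6771, -0.54], 'position': [0.5273, 0.2353, 0.0547], 'tool_rot': [3.1415, 0.0008, 1.9242], 'force': [-9.4184, -5.1301, 10.5946], 'moment': [-1.0597, 2.2017, 0.2897], 'grip_width': 0.0429}
```

{"name": "apply_moves", "arguments": {
  "commands": [
    {"travel": [0, 0, 0], "twist": [0, 0, 3], "claw": 0.02},
    {"travel": [0, 0, 0], "twist": [0, 0, 6], "claw": 0.02}
  ]
}}

```text
clock: 12.3
position: [0.5272, 0.2353, 0.0547]
tool_rot: [3.141, 0.001, 1.82]
force: [-8.4, -4.9, 10.6]
grip_width: 0.0428
```

```bash
python3 -c "
from h import *
st()
"
```

```text
{'clock': 12.3, 'qpos': [-0.2569, 0.7109, -0.3793, 1.8377, 0.4013, 0.6692, -0.6228], 'position': [0.5272, 0.2353, 0.0547], 'tool_rot': [3.1414, 0.0007, 1.8196], 'force': [-8.3539, -4.8644, 10.554], 'moment': [-1.1412, 2.2671, 0.3844], 'grip_width': 0.0428}
```

{"name": "apply_moves", "arguments": {
  "commands": [
    {"travel": [0, 0, 0], "twist": [0, 0, 0], "claw": 0.02},
    {"travel": [0, 0, 0], "twist": [0, 0, 0], "claw": 0.02}
  ]
}}

```text
clock: 12.5
position: [0.5272, 0.2353, 0.0547]
tool_rot: [3.141, 0.001, 1.821]
force: [-8.9, -4.9, 11.4]
grip_width: 0.043
```

```bash
python3 -c "
from h import *
st()
"
```

```text
{'clock': 12.5, 'qpos': [-0.2567, 0.711, -0.3796, 1.8377, 0.4017, 0.6693, -0.6213], 'position': [0.5272, 0.2353, 0.0547], 'tool_rot': [3.1415, 0.0008, 1.8213], 'force': [-8.8979, -4.935, 11.4134], 'moment': [-1.0276, 2.2362, 0.1353], 'grip_width': 0.043}
```

{"name": "apply_moves", "arguments": {
  "commands": [
    {"travel": [0, 0, 0], "twist": [0, 0, 0], "claw": 0.085},
    {"travel": [0, 0, 0], "twist": [0, 0, 0], "claw": 0.085},
    {"travel": [0, 0, 0], "twist": [0, 0, 0], "claw": 0.085},
    {"travel": [0, 0, -0.045], "twist": [0, 0, 0], "claw": 0.085},
    {"travel": [0, 0, -0.09], "twist": [0, 0, 0], "claw": 0.085},
    {"travel": [-0.03, -0.01, -0.12], "twist": [0, 0, 0], "claw": 0.085},
    {"travel": [-0.075, -0.025, -0.13], "twist": [0, 0, 0], "claw": 0.085},
    {"travel": [-0.12, -0.045, -0.14], "twist": [0, 0, 0], "claw": 0.085},
    {"travel": [-0.165, -0.06, -0.15], "twist": [0, 0, 0], "claw": 0.085},
    {"travel": [-0.21, -0.08, -0.15], "twist": [0, 0, 0], "claw": 0.085}
  ]
}}

```text
clock: 13.5
position: [0.5026, 0.0107, 0.2044]
tool_rot: [3.139, 0.001, 1.821]
force: [1.7, -0.8, -0.0]
grip_width: 0.085
```

```bash
python3 -c "
import cv2,numpy as np
from h import *
st()
N=400;h=.02
C=np.array([.5268,.2353])
src=np.float32([[0,0],[N,0],[N,N],[0,N]])
w=[(C[0]+h,C[1]+h),(C[0]+h,C[1]-h),(C[0]-h,C[1]-h),(C[0]-h,C[1]+h)]
for n,lo,hi in (('top',35,100),('side',25,85)):
    fs=[bot.grab_frame(n) for _ in range(6)]; f=fs[0]
    m=np.mean([g['frame'].astype(float) for g in fs],0)
    a=np.load(f'm_{n}.npy'); np.save(f'm2_{n}.npy',m)
    P=np.float32([proj(f,[x,y,.094]) for x,y in w])
    H=cv2.getPerspectiveTransform(src,P); r=[]
    for x in (a,m):
        c=cv2.warpPerspective(x.astype('float32'),H,(N,N),flags=cv2.INTER_CUBIC|cv2.WARP_INVERSE_MAP)
        r.append(np.clip((c-lo)/(hi-lo)*255,0,255).astype('uint8'))
    cv2.imwrite(f'pics/cmp11{n}.png',np.hstack(r))
"
```

```text
{'clock': 13.5, 'qpos': [0.2218, 0.3914, -0.4632, 1.9304, 0.2262, 0.8671, -0.1073], 'position': [0.5026, 0.0107, 0.2044], 'tool_rot': [3.1385, 0.0007, 1.8214], 'force': [1.6788, -0.7973, -0.029], 'moment': [-0.0034, -0.0724, -0.0448], 'grip_width': 0.085}
```

View pics/cmp11top.png

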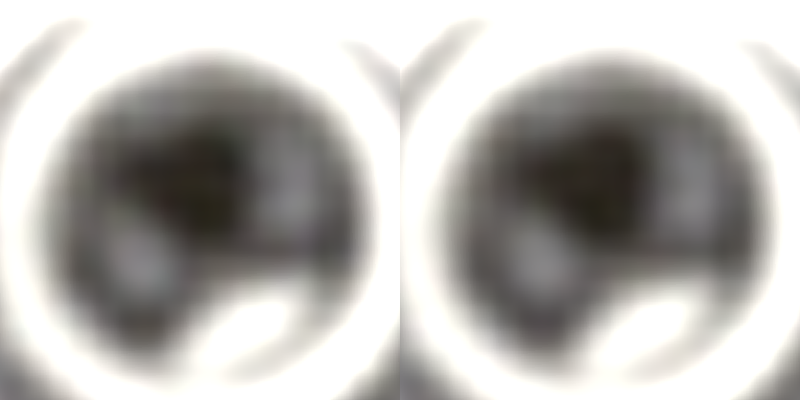

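View pics/cmp11side.png

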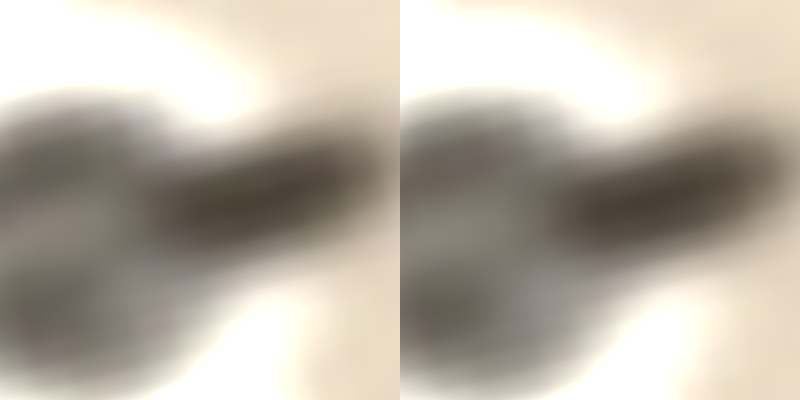

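Both sets of crops, before and after the second turn, show the jaw patches at the same radius, about 9 mm (closed value 8.5 mm). They sit inside a dark gap to the sleeve, and the bit is centred. The second turn met a rising moment and the jaws didn't move, so the chuck is clamped. On to the tensioner.

{"name": "apply_moves", "arguments": {
  "commands": [
    {"travel": [-0.032, -0.004, 0], "twist": [0, 0, -8], "claw": 0.0},
    {"travel": [-0.064, -0.009, 0], "twist": [0, 0, -16], "claw": 0.0},
    {"travel": [-0.096, -0.013, 0], "twist": [0, 0, -24], "claw": 0.0},
    {"travel": [-0.128, -0.017, 0], "twist": [0, 0, -32], "claw": 0.0},
    {"travel": [-0.16, -0.022, 0], "twist": [0, 0, -40], "claw": 0.0},
    {"travel": [-0.191, -0.026, 0], "twist": [0, 0, -48], "claw": 0.0},
    {"travel": [-0.191, -0.026, 0.02], "twist": [0, 0, -56], "claw": 0.0},
    {"travel": [-0.191, -0.026, 0.06], "twist": [0, 0, -64], "claw": 0.0},
    {"travel": [-0.191, -0.026, 0.09], "twist": [0, 0, -72], "claw": 0.0},
    {"travel": [-0.191, -0.026, 0.09], "twist": [0, 0, -72], "claw": 0.0}
  ],
  "force": 60
}}

```text
clock: 15.1
position: [0.5223, -0.1784, 0.1095]
tool_rot: [3.139, -0.005, 3.081]
force: [-1.2, -0.2, 0.0]
grip_width: 0.0002
```

```bash
python3 -c "
import cv2,numpy as np
from h import *
st(); print(rel([.525,-.180,.045]))
for n in ('side','top'):
    f=bot.grab_frame(n); u,v=map(int,proj(f,[.56,-.22,.05])); cv2.imwrite(f'pics/{n}12.png',cv2.resize(f['frame'][v-50:v+50,u-60:u+60],None,fx=5,fy=5,interpolation=2))
"
```

```text
{'clock': 15.1, 'qpos': [0.6728, 0.6441, -0.6334, 1.8677, 0.5135, 0.8043, 1.2771], 'position': [0.5223, -0.1784, 0.1095], 'tool_rot': [3.1395, -0.0053, 3.081], 'force': [-1.2243, -0.1787, 0.0197], 'moment': [-0.0, 0.0907, 0.0072], 'grip_width': 0.0002}
[-0.00310867 -0.00155356  0.06451979]
```

View pics/side12.png

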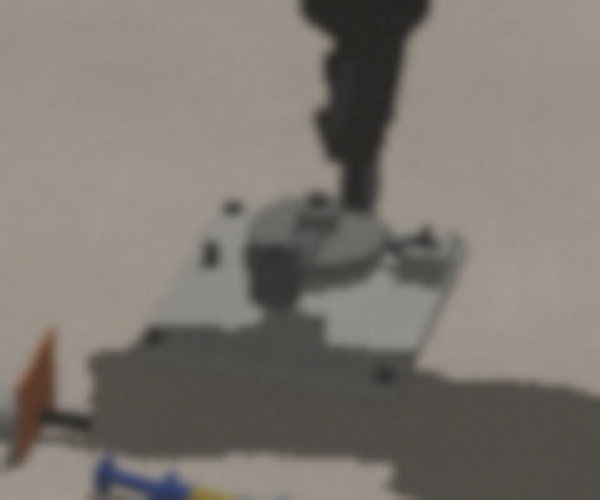

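View pics/top12.png

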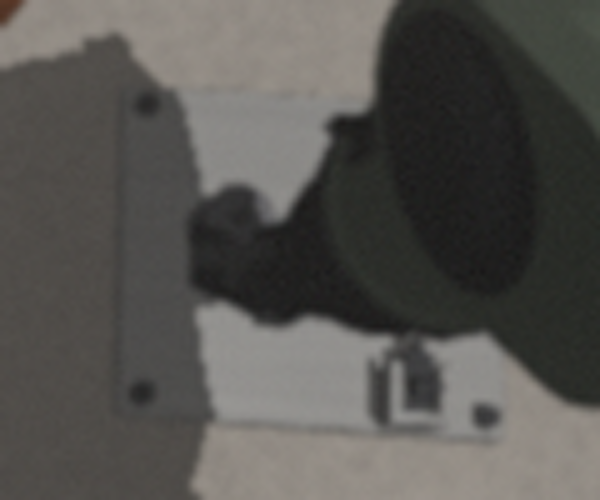

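{"name": "apply_moves", "arguments": {
  "commands": [
    {"travel": [0, 0, 0.03], "twist": [0, 0, 0], "claw": 0.0},
    {"travel": [0, 0, 0.055], "twist": [0, 0, 0], "claw": 0.0},
    {"travel": [0, 0, 0.0645], "twist": [0, 0, 0], "claw": 0.0},
    {"travel": [-0.002, 0, 0.0645], "twist": [0, 0, 0], "claw": 0.0},
    {"travel": [-0.002, 0, 0.0645], "twist": [0, 0, 0], "claw": 0.0}
  ]
}}

```text
clock: 15.7
position: [0.5274, -0.1792, 0.0499]
tool_rot: [-3.141, 0.002, 3.077]
force: [-0.1, 0.0, 0.3]
grip_width: 0.0001
```

```bash
python3 -c "
import cv2,numpy as np
from h import *
st()
for n in ('side',):
    f=bot.grab_frame(n); u,v=map(int,proj(f,[.55,-.2,.05])); cv2.imwrite(f'pics/{n}13.png',cv2.resize(f['frame'][v-40:v+40,u-50:u+50],None,fx=7,fy=7,interpolation=2))
# finger centre (world) for contact at angles, half width 11, with bracket frame
p=np.array([.567,-.281]);ang=-.0625
ex=np.array([np.cos(ang),np.sin(ang)]);ey=np.array([-np.sin(ang),np.cos(ang)])
s=bot.observe();R=Rot.from_euler('xyz',s['tool_rot']).as_matrix()
for ph in (0,.1,.2,.3,.4,.5,.55,.6,.65):
    t=np.cos(ph)*ex-np.sin(ph)*ey; r=p+.1*(np.sin(ph)*ex+np.cos(ph)*ey)-t*.027
    d=R.T@np.r_[r-s['position'][:2],0]; print(ph,r.round(4),d.round(4),round(np.degrees(ph),1))
"
```

```text
{'clock': 15.7, 'qpos': [0.6225, 0.7324, -0.5675, 1.8881, 0.5972, 0.6939, 1.2051], 'position': [0.5274, -0.1792, 0.0499], 'tool_rot': [-3.1411, 0.0019, 3.0769], 'force': [-0.1261, 0.0126, 0.3285], 'moment': [0.0037, -0.0003, -0.0059], 'grip_width': 0.0001}
0 [ 0.5463 -0.1795] [-0.019  0.001  0.   ] 0.0
0.1 [ 0.5565 -0.1779] [-0.0291  0.0033  0.0001] 5.7
0.2 [ 0.5669 -0.1774] [-0.0394  0.0045  0.0001] 11.5
0.3 [ 0.5772 -0.1779] [-0.0498  0.0046  0.0001] 17.2
0.4 [ 0.5875 -0.1795] [-0.0601  0.0037  0.0001] 22.9
0.5 [ 0.5975 -0.182 ] [-0.0703  0.0019  0.0001] 28.6
0.55 [ 0.6024 -0.1837] [-0.0753  0.0005  0.0002] 31.5
0.6 [ 0.6072 -0.1855] [-0.0802 -0.0011  0.0002] 34.4
0.65 [ 0.6119 -0.1877] [-0.0851 -0.0029  0.0002] 37.2
```

View pics/side13.png

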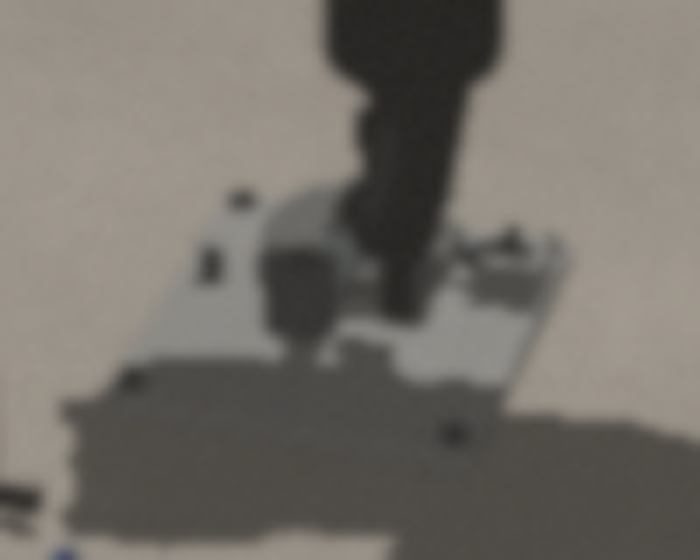

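{"name": "apply_moves", "arguments": {
  "commands": [
    {"travel": [-0.01, 0.001, 0.002], "twist": [0, 0, 0], "claw": 0.0},
    {"travel": [-0.019, 0.001, 0.003], "twist": [0, 0, 0], "claw": 0.0},
    {"travel": [-0.024, 0.002, 0.003], "twist": [0, 0, 3], "claw": 0.0},
    {"travel": [-0.029, 0.003, 0.003], "twist": [0, 0, 5.7], "claw": 0.0},
    {"travel": [-0.034, 0.004, 0.003], "twist": [0, 0, 8.5], "claw": 0.0},
    {"travel": [-0.0395, 0.0045, 0.003], "twist": [0, 0, 11.5], "claw": 0.0},
    {"travel": [-0.0395, 0.0045, 0.003], "twist": [0, 0, 11.5], "claw": 0.0}
  ]
}}

```text
clock: 16.45
position: [0.5664, -0.1773, 0.0452]
tool_rot: [-3.141, -0.001, 2.876]
force: [-4.9, -0.8, 4.1]
grip_width: 0.0
```

```bash
cat > t.py <<'E'
from h import *
p=np.array([.567,-.281]);ang=-.0625
ex=np.array([np.cos(ang),np.sin(ang)]);ey=np.array([-np.sin(ang),np.cos(ang)])
s=bot.observe();R=Rot.from_euler('xyz',s['tool_rot']).as_matrix()
st()
cur=3.079-(s['tool_rot'][2]%(2*np.pi))
# implied angle: distance of face line from pivot plane
for ph in (.2,.3,.4,.5,.57,.6):
    t=np.cos(ph)*ex-np.sin(ph)*ey; r=p+.1*(np.sin(ph)*ex+np.cos(ph)*ey)-t*.027
    d=R.T@np.r_[r-s['position'][:2],0]; print(ph,d.round(4),round(np.degrees(ph-cur),1))
E
python3 t.py
```

```text
{'clock': 16.45, 'qpos': [0.5564, 0.7704, -0.517, 1.7906, 0.5446, 0.7275, 1.0491], 'position': [0.5664, -0.1773, 0.0452], 'tool_rot': [-3.1412, -0.0006, 2.876], 'force': [-4.9264, -0.8214, 4.1233], 'moment': [-0.02, 0.9696, 0.0059], 'grip_width': 0.0}
0.2 [-0.0005 -0.     -0.    ] -0.2
0.3 [-0.0106  0.0022 -0.    ] 5.6
0.4 [-0.0209  0.0034 -0.    ] 11.3
0.5 [-0.0312  0.0036 -0.    ] 17.0
0.57 [-0.0385  0.0031 -0.    ] 21.0
0.6 [-0.0415  0.0027 -0.    ] 22.7
```

{"name": "apply_moves", "arguments": {
  "commands": [
    {"travel": [-0.005, 0.001, 0], "twist": [0, 0, 2.8], "claw": 0.0},
    {"travel": [-0.0105, 0.002, 0], "twist": [0, 0, 5.6], "claw": 0.0},
    {"travel": [-0.0155, 0.003, 0], "twist": [0, 0, 8.5], "claw": 0.0},
    {"travel": [-0.021, 0.0035, 0], "twist": [0, 0, 11.3], "claw": 0.0},
    {"travel": [-0.026, 0.0035, 0], "twist": [0, 0, 14], "claw": 0.0},
    {"travel": [-0.031, 0.0035, 0], "twist": [0, 0, 17], "claw": 0.0},
    {"travel": [-0.036, 0.0035, 0], "twist": [0, 0, 19.5], "claw": 0.0},
    {"travel": [-0.0395, 0.003, 0], "twist": [0, 0, 21.5], "claw": 0.0},
    {"travel": [-0.0395, 0.003, 0], "twist": [0, 0, 21.5], "claw": 0.0}
  ]
}}

```text
clock: 17.35
position: [0.6047, -0.184, 0.0451]
tool_rot: [-3.141, -0.002, 2.503]
force: [-6.5, 4.2, 4.3]
grip_width: -0.0
```

```bash
python3 t.py; python3 -c "
import cv2
from h import *
for n in ('side','top'):
    f=bot.grab_frame(n); cv2.imwrite(f'pics/{n}14full.png',f['frame']); u,v=map(int,proj(f,[.57,-.22,.05])); cv2.imwrite(f'pics/{n}14.png',cv2.resize(f['frame'][v-45:v+45,u-55:u+55],None,fx=7,fy=6,interpolation=2))
"
```

```text
{'clock': 17.35, 'qpos': [0.4831, 0.7984, -0.4284, 1.6851, 0.4466, 0.7582, 0.7714], 'position': [0.6047, -0.184, 0.0451], 'tool_rot': [-3.1414, -0.0016, 2.5027], 'force': [-6.4525, 4.2135, 4.2985], 'moment': [0.7662, 1.3737, -0.0347], 'grip_width': -0.0}
0.2 [ 0.0342 -0.0173  0.0001] -21.6
0.3 [ 0.0256 -0.0115  0.    ] -15.8
0.4 [ 0.0165 -0.0066  0.    ] -10.1
0.5 [ 0.0069 -0.0027  0.    ] -4.4
0.57 [ 0.     -0.0005  0.    ] -0.4
0.6 [-0.003   0.0003 -0.    ] 1.4
```

View pics/side14.png

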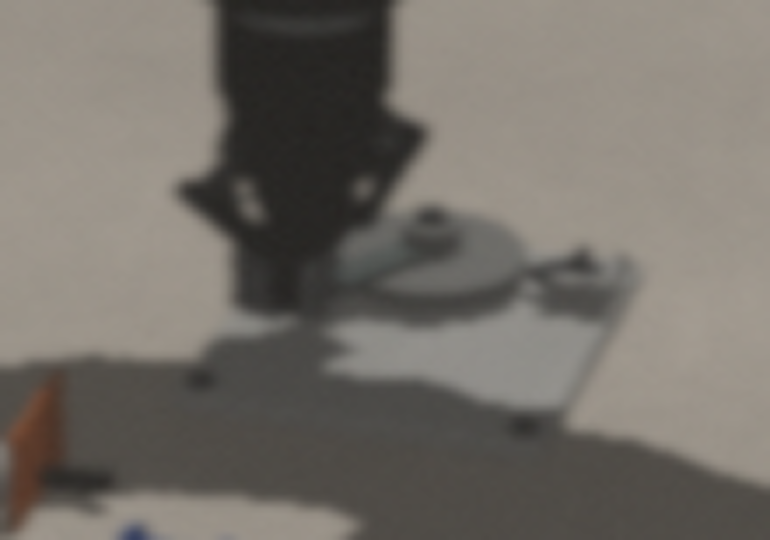

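View pics/top14full.png

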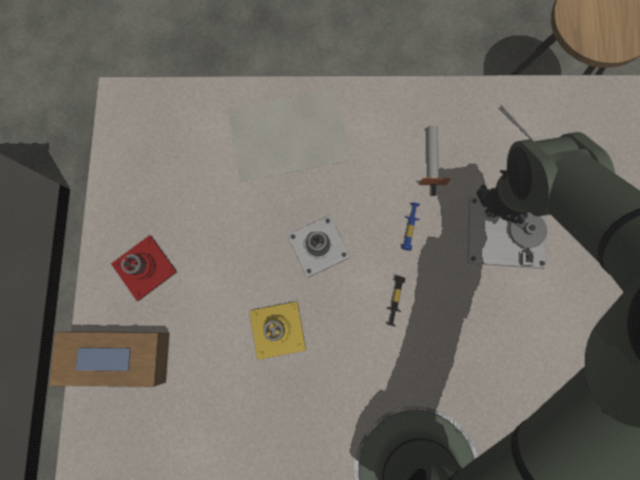

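```bash
python3 -c "
import cv2,numpy as np
from h import *
N=390;h=.02
C=np.array([.5268,.2353])
src=np.float32([[0,0],[N,0],[N,N],[0,N]])
w=[(C[0]+h,C[1]+h),(C[0]+h,C[1]-h),(C[0]-h,C[1]-h),(C[0]-h,C[1]+h)]
o=[]
for n in ('top','side'):
    fs=[bot.grab_frame(n) for _ in range(8)]; f=fs[0]
    m=np.mean([g['frame'].astype(float) for g in fs],0); i=cv2.imread(f'pics/{n}0.png').astype(float)
    if n=='top':
        P=np.float32([proj(f,[x,y,.094]) for x,y in w]); H=cv2.getPerspectiveTransform(src,P)
    else:
        u,v=proj(f,[.5268,.2353,.094]); H=cv2.getPerspectiveTransform(src,np.float32([[u-13,v-13],[u+13,v-13],[u+13,v+13],[u-13,v+13]]))
    r=[]
    for x in (i,m):
        c=cv2.warpPerspective(x.astype('float32'),H,(N,N),flags=cv2.INTER_CUBIC|cv2.WARP_INVERSE_MAP)
        r.append(np.clip((c-30)/(110-30)*255,0,255).astype('uint8'))
    cv2.imwrite(f'pics/cmp15{n}.png',np.hstack(r))
st()
"
```

```text
{'clock': 18.25, 'qpos': [0.4836, 0.7981, -0.429, 1.6859, 0.4469, 0.7582, 0.7724], 'position': [0.6043, -0.1839, 0.0452], 'tool_rot': [-3.1415, -0.0018, 2.504], 'force': [-6.8035, 2.7002, 3.7409], 'moment': [0.7398, 1.3974, -0.0502], 'grip_width': 0.0003}
```

View pics/cmp15top.png

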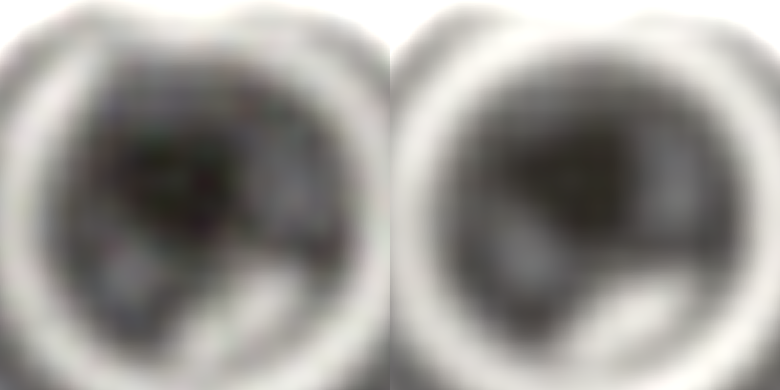

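View pics/cmp15side.png

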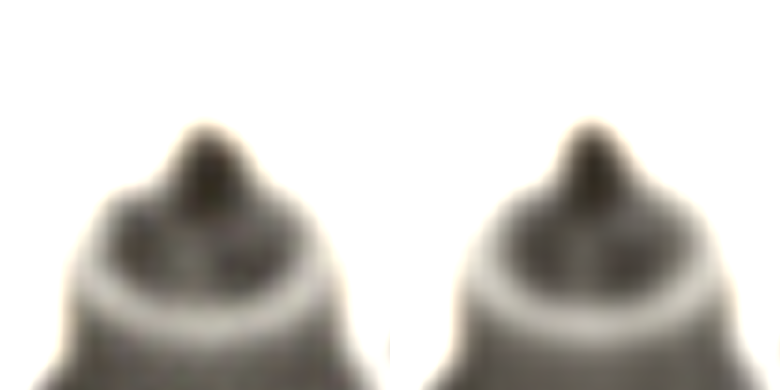

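```bash
python3 -c "
from h import *
st(); print(bot.job_done())"
```

```text
{'clock': 18.25, 'qpos': [0.4836, 0.7981, -0.429, 1.6859, 0.4469, 0.7582, 0.7724], 'position': [0.6043, -0.1839, 0.0452], 'tool_rot': [-3.1415, -0.0018, 2.504], 'force': [-6.8035, 2.7002, 3.7409], 'moment': [0.7398, 1.3974, -0.0502], 'grip_width': 0.0003}
the job is handed in; nothing more can be done
None
```

I tightened the chuck first, then pushed the tensioner back past its click. I handed the job in at 18.25 s with the closed fingers still holding the roller against its spring. I couldn't read either joint directly, so both results rest on images and force readings.

- **Chuck:** I turned the grey chuck's sleeve clockwise about 1.33 rad at 70 N grip. I then regripped at 120 N and turned the gripper about 0.28 rad more.
    - **Images:** they show the jaws moved in around a centred, upright bit, and they didn't move further during the second turn.
    - **Final angle:** not known exactly. The torque about the sleeve's axis never rose sharply (at most about 0.38 N m), and joint 7's effort was no help, since it reads about the same in free air. The last turn probably partly slipped or tightened it past 1.3.
- **Tensioner:** finger geometry puts the arm at about 0.57 rad, past the click at 0.43 and short of the stop at 0.72. The last reading was about 7.3 N horizontally against the push, close to the roughly 8 N expected from the spring there. I didn't see the pawl snap home directly.
- **Other objects:** the syringes looked unmoved in the last top view. The lamp's shield and lower barrel looked unmoved too. I compared both by eye only.

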